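Load the drive cage in reverse order

ROBOT

A 7-joint arm with a two-finger parallel gripper is mounted at the origin on the work surface. World frame = base frame: x ahead of the robot, y to its left, z up, the work surface at z = 0. Lengths are in m, angles in degrees, forces in N, time in s.
With the tool pointing down it reaches from about 0.4 to 0.85 m from the base axis. Payload 6.9 kg.
Tool frame: the origin (TCP) lies midway between the tips of the shut fingers; the grasp point (between the pads) lies 19 mm behind it; z points along the fingers, y is the direction in which the jaws open and shut (so a half turn about z gives the same grasp; the last joint's range is limited). The gripper opens to 85 mm and grips with 20 to 120 N. Pads are 22 mm wide; open, the fingers measure 114 mm over their backs; the gripper's body (76 mm by 85 mm) begins 54 mm behind the grasp point. The pads swing forward as they close: fully open they stand 13 mm farther back than shut.
Start: joints at [72.336, 29.078, -13.613, 85.955, 7.202, 65.827, -8.869], TCP at [0.251, -0.572, 0.231] pointing down, gripper open.
Joint ranges: [-176.47, 176.47], [-13.61, 117.27], [-81.72, 77.17], [0.22, 143.17], [-87.28, 267.28], [10, 112.55], [-165.47, 165.47]. Speed limits (degrees/s): [136.94, 136.94, 180, 180, 180, 180, 180].

INTERFACE

Orientations are given as a 3x3 rotation matrix whose columns are the frame's x, y, z axes.
In Python, from cell import env gives the robot as it stands.
- The arm moves only by the tool jog_arm, never from a script. Its argument "motion" is one flat list of numbers, 5 for each row, row after row: the opening, from -1 (shut) to 1 (fully open), then the shift along the tool's x, y, z in mm, then the turn about the tool's z in degrees. In form: [claw, tx, ty, tz, twist, claw, tx, ty, tz, twist, ...]. A call has exactly 10 rows; each row shifts and turns the commanded pose from where the row before left it, along the tool's axes as they then stand; what a row does not reach is not made up. A row lasts 1/12 s, in which the tool goes at most 41.7 mm and 7.16 degrees, less where a joint would pass 70% of its speed; a pose out of reach is approached as far as the arm can. A call is refused whole if a number of a shift passes 41.7 or a number of a turn 7.16, either way. A call with a gripper value outside its range is refused whole. The fingers move at their own pace and stop on an object; "newtons" is the grip in N (left out, the last holds). Time passes only in rows, so rows that do not move let the fingers close, or fill a call up. It gives the time, the measured TCP pose, the force and the opening at its end, in the units of the state.
- env.sense(): the state, without advancing time (a new reading comes with each control period).
- env.capture(name): name is "scene" or "top"; returns a dict with "img" (420x560x3 uint8, red, green, blue), "camera_matrix" (3x3 intrinsics, pixels), "xyz" and "attitude" of the camera in the world. Camera axes: x right, y down, z forward; pixel columns grow to the right and rows downward; lengths in m; the calibration is good to about 2 mm. A picture is of the moment at which its call begins. There is no depth.
- env.finish_job(): hands the job in, once; it reports no verdict.
Trained networks look in a picture, given as the dict that the camera call returned (one of the last four; its "shot" number tells which), for a name from the list of things; names that differ only in an ending like _2 or _b are one class to them, and where a whole thing is asked for, a point or a joint stands for the part that bears it (a point fixed in the world has none). Each returns a list of dicts, best first, with "score" (0 to 1); they miss things now and then, are a little off and sometimes report something else, mostly with a low value. They report only what shows in the picture. A call takes as long as a camera call. They do not tell look-alikes from the thing itself.
- env.find_in(picture, query): "uv" ([column, row] in pixels, amid what is visible of it).
- env.silhouettes(picture, query): "region" (420x560 bool, what is visible of it) and "uv" ([column, row] in pixels, amid what is visible of it).
The state is a dict: "clock": time; "q": joint angles; "dq": joint speeds; "tau": joint torques, N m; "position": TCP position; "ee_rot": TCP orientation; "contact_force": force on the tool from outside, world axes, zero at the start; "moment": the same for the moment, N m; "finger_gap": finger opening in m.
Only numpy, scipy, OpenCV 4.12 (cv2) and the standard library are available. Lean on these libraries where they do the work, as an engineer would, in place of code of your own. Each camera call takes 0.05 s, during which the arm holds its last target.

TASK

Move the four storage drives from the docks on the docking rail into the four bays of the empty drive cage, in reverse order: as seen from the robot, the drive in the leftmost dock goes into the rightmost bay, the second from the left into the second from the right, and so on. Stand each drive upright and fully down in its bay, the same end up as it was, and let go of it.

Things in the scene. Friction and masses are not known exactly. Their poses are not given: they have to be found in the camera images.
- drive_a: Storage drive, a flat metal or grey plastic slab 52 x 15 x 105 mm (x, y, z), about 0.16 kg, standing on end in dock_a at the start. Origin: centre of its underside; z up its 105 mm height, y across its 15 mm thickness. The four drives differ only in width (x): 52, 60, 68, 76 mm (a to d). It may stand in a slot either way round about its vertical axis.
- drive_b: Storage drive, a flat metal or grey plastic slab 60 x 15 x 105 mm (x, y, z), about 0.16 kg, standing on end in dock_b at the start. Origin: centre of its underside; z up its 105 mm height, y across its 15 mm thickness. The four drives differ only in width (x): 52, 60, 68, 76 mm (a to d). It may stand in a slot either way round about its vertical axis.
- drive_c: Storage drive, a flat metal or grey plastic slab 68 x 15 x 105 mm (x, y, z), about 0.16 kg, standing on end in dock_c at the start. Origin: centre of its underside; z up its 105 mm height, y across its 15 mm thickness. The four drives differ only in width (x): 52, 60, 68, 76 mm (a to d). It may stand in a slot either way round about its vertical axis.
- drive_d: Storage drive, a flat metal or grey plastic slab 76 x 15 x 105 mm (x, y, z), about 0.16 kg, standing on end in dock_d at the start. Origin: centre of its underside; z up its 105 mm height, y across its 15 mm thickness. The four drives differ only in width (x): 52, 60, 68, 76 mm (a to d). It may stand in a slot either way round about its vertical axis.
- dock_a: Black plastic cradle fixed on the rail, 98 x 44 x 46 mm, holding drive_a at the start. Origin: centre of its underside; axes parallel to the rail's. Slot: 92 mm long (x), 18 mm wide (y), floor 6 mm above the origin; walls straight for 28 mm above that floor, then flared over 12 mm more to a mouth 34 mm wide. All docks are alike and may be anywhere in the row.
- dock_b: Black plastic cradle fixed on the rail, 98 x 44 x 46 mm, holding drive_b at the start. Origin: centre of its underside; axes parallel to the rail's. Slot: 92 mm long (x), 18 mm wide (y), floor 6 mm above the origin; walls straight for 28 mm above that floor, then flared over 12 mm more to a mouth 34 mm wide. All docks are alike and may be anywhere in the row.
- dock_c: Black plastic cradle fixed on the rail, 98 x 44 x 46 mm, holding drive_c at the start. Origin: centre of its underside; axes parallel to the rail's. Slot: 92 mm long (x), 18 mm wide (y), floor 6 mm above the origin; walls straight for 28 mm above that floor, then flared over 12 mm more to a mouth 34 mm wide. All docks are alike and may be anywhere in the row.
- dock_d: Black plastic cradle fixed on the rail, 98 x 44 x 46 mm, holding drive_d at the start. Origin: centre of its underside; axes parallel to the rail's. Slot: 92 mm long (x), 18 mm wide (y), floor 6 mm above the origin; walls straight for 28 mm above that floor, then flared over 12 mm more to a mouth 34 mm wide. All docks are alike and may be anywhere in the row.
- rail: Docking rail: fixed flat aluminium plate 116 x 260 x 8 mm (x, y, z) carrying the four docks in a row along its y, at y = +93, +31, -31, -93 mm. On the robot's left or right, turned up to 0.3 rad. Origin: centre of its underside; +y points to the left as seen from the robot.
- cage: Empty drive cage: fixed grey steel tray 116 x 272 x 54 mm, end plates 46 mm high, on the other side from the rail, turned up to 0.3 rad. Four bays in a row, at x = 0 and y = +93, +31, -31, -93 mm; bay floors 14 mm above the origin, slots 92 x 18 mm, flared mouths 34 mm wide like the docks'. Origin: centre of its underside; +y points left as seen from the robot.
Mind the look-alikes: they are no part of the job. What is shaped like the drive_a but blue or turquoise is not meant. What is shaped like the drive_d but pink is not meant.

How it is judged:
By the outcome, as a careful person would: the job done as asked, in the order asked, and still so for the second after the job is handed in, with the robot touching nothing.
It also fails if it takes over 120 s, if anything falls off the work surface, if the arm or the gripper's body presses on something with over 40 N, if the wrist force passes 120 N, or if a joint passes its speed limit or range.

## Working session

There is one attempt and no reset: what is moved stays moved. The work goes in short steps, Python scripts to look and compute and a tool call to move; the robot and the scene stay as the last step left them, time stands still between calls to the robot, and variables do not carry over. Pictures are saved under pics/ and viewed, and the job is handed in when it is done.

Besides the shell and the picture viewer there is one more tool, called after "Call:" as name(argument=value, ...) on one line, values as JSON. jog_arm: Moves the arm, as the interface text tells. Its arguments: {"type":"object","properties":{"motion":{"type":"array"},"newtons":{"type":"number"}},"required":["motion"]}

```bash
mkdir -p pics; ls; cat > h.py <<'E'
import numpy as np, cv2
from cell import env
def shot(n,f):
    p=env.capture(n); cv2.imwrite('pics/'+f,p['img'][:,:,::-1]); return p
E
python3 - <<'E'
from h import *
s=env.sense(); print(s['clock'],s['position'],s['ee_rot'],s['finger_gap'],s['contact_force'])
for n in('scene','top'):
    p=shot(n,n+'0.png'); print(n,p['xyz'],p['attitude'],p['camera_matrix'])
    for q in('drive_a','dock_a','rail','cage'):
        for d in env.find_in(p,q): print(q,d['score'],d['uv'])
E
```

```text
pics
0.0 [ 0.25104778 -0.5718054   0.23043771] [[ 9.15576196e-01  4.02143886e-01 -7.23967315e-04]
 [ 4.02144538e-01 -9.15574744e-01  1.63056799e-03]
 [-7.12324121e-06 -1.78404874e-03 -9.99998409e-01]] 0.08512348017343507 [ 0.13258296 -0.19559879  0.61249055]
scene [1.45868615 0.23099612 0.7006144 ] [[-0.25873255  0.55274717 -0.79216667]
 [ 0.96579019  0.16290127 -0.20177337]
 [ 0.0175153  -0.81727213 -0.57598565]] [[465.87814018   0.         277.20283953]
 [  0.         465.87814018 216.08599184]
 [  0.           0.           1.        ]]
drive_a 0.83 [398.7, 229.2]
drive_a 0.74 [314.3, 263.2]
drive_a 0.71 [374.4, 221.6]
drive_a 0.69 [427.2, 231.2]
drive_a 0.68 [377.0, 194.6]
drive_a 0.65 [344.7, 214.8]
drive_a 0.59 [411.5, 203.1]
dock_a 0.7 [395.7, 254.1]
dock_a 0.67 [367.2, 244.3]
dock_a 0.64 [339.8, 243.0]
dock_a 0.58 [421.3, 258.4]
rail 0.85 [386.2, 257.5]
cage 0.74 [185.7, 213.5]
top [ 0.3318962  -0.00246401  0.98896846] [[-0.01672942 -0.97740725  0.21070167]
 [-0.99984834  0.01737379  0.00120732]
 [-0.00484073 -0.21064951 -0.97754967]] [[496.07636298   0.         273.99743357]
 [  0.         496.07636298 205.17604556]
 [  0.           0.           1.        ]]
drive_a 0.96 [105.0, 262.2]
drive_a 0.92 [185.1, 198.6]
drive_a 0.87 [87.1, 190.6]
drive_a 0.8 [149.7, 196.7]
drive_a 0.7 [151.3, 268.5]
drive_a 0.62 [119.2, 192.3]
drive_a 0.61 [211.6, 124.3]
dock_a 0.92 [195.0, 207.7]
dock_a 0.82 [162.2, 205.3]
dock_a 0.81 [130.2, 206.4]
rail 0.94 [173.7, 219.3]
cage 0.97 [387.7, 194.6]
```

View pics/top0.png

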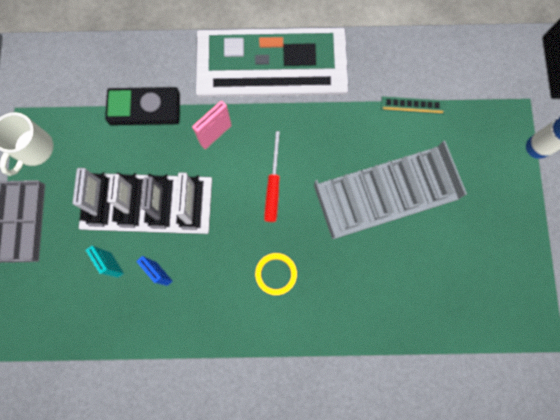

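View pics/scene0.png

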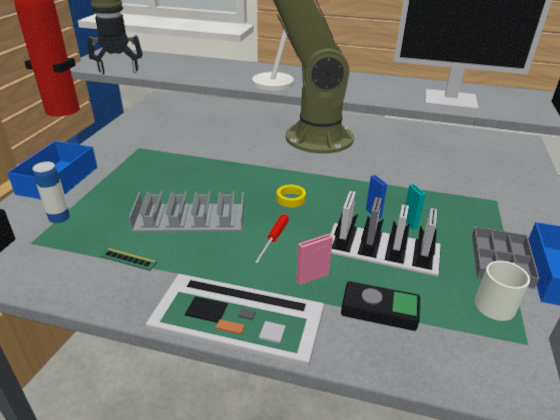

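```bash
python3 - <<'E'
from h import *
a=cv2.imread('pics/top0.png')
r=a[150:250,60:230]; cv2.imwrite('pics/c1.png',cv2.resize(r,None,fx=4.5,fy=4.5,interpolation=cv2.INTER_CUBIC))
r=a[135:245,305:475]; cv2.imwrite('pics/c2.png',cv2.resize(r,None,fx=4.5,fy=4.5,interpolation=cv2.INTER_CUBIC))
a=cv2.imread('pics/scene0.png')
r=a[165:280,300:460]; cv2.imwrite('pics/c3.png',cv2.resize(r,None,fx=5,fy=5,interpolation=cv2.INTER_CUBIC))
E
```

```text
(no output)
```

View pics/c1.png

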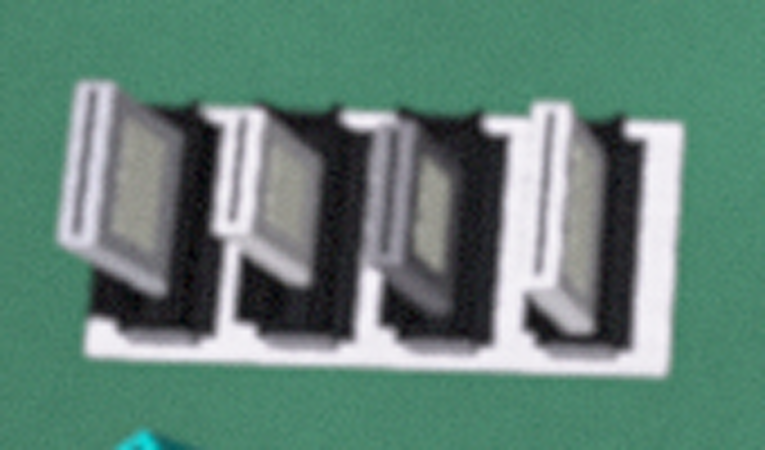

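View pics/c2.png

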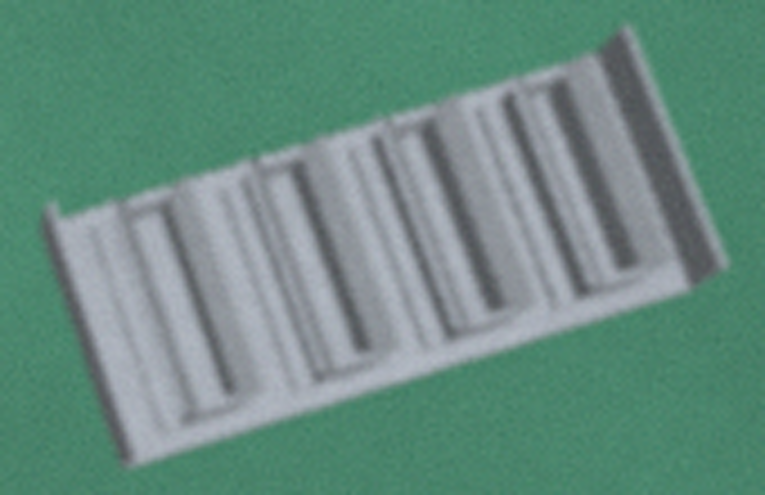

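View pics/c3.png

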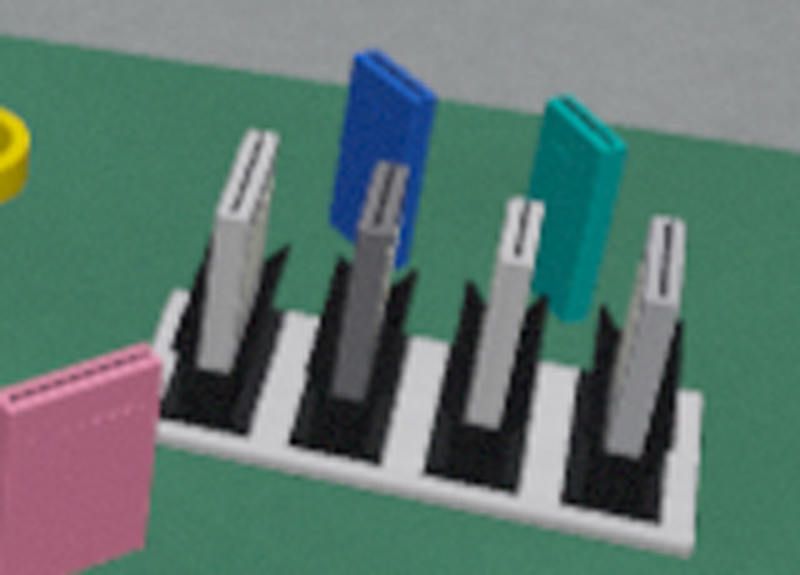

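```bash
cat >> h.py <<'E'
import json
def cam(p): return dict(K=np.array(p['camera_matrix']),c=np.array(p['xyz']),R=np.array(p['attitude']))
def proj(c,P):
    q=(np.atleast_2d(P)-c['c'])@c['R']; q=q@c['K'].T; return q[:,:2]/q[:,2:]
def back(c,uv,z):
    uv=np.atleast_2d(uv).astype(float); d=np.c_[uv,np.ones(len(uv))]@np.linalg.inv(c['K']).T@c['R'].T
    return c['c']+d*((z-c['c'][2])/d[:,2:])
def tri(cs,uvs):
    A=np.zeros((3,3));b=np.zeros(3)
    for c,u in zip(cs,uvs):
        d=np.linalg.inv(c['K'])@np.r_[u,1];d=c['R']@d;d/=np.linalg.norm(d)
        M=np.eye(3)-np.outer(d,d);A+=M;b+=M@c['c']
    return np.linalg.solve(A,b)
def se2(p,P):
    P=np.atleast_2d(P);c,s=np.cos(p[2]),np.sin(p[2])
    return np.c_[p[0]+c*P[:,0]-s*P[:,1],p[1]+s*P[:,0]+c*P[:,1],P[:,2]]
E
python3 - <<'E'
from h import *
from scipy.optimize import least_squares
T=cam(env.capture('top'));S=cam(env.capture('scene'))
tt=[(79.3,186.4),(113.6,188.2),(147.3,193.3),(181.6,193.6)]
ss=[(433,217),(404,211.4),(376.8,205),(350,199.4)]
for a,b in zip(tt,ss):
    X=tri([T,S],[a,b]); print('drive top',X.round(4),back(T,a,.119)[0].round(4))
# rail: near/left: local -x near robot; +y left
t=lambda x,y:(60+x/4.5,150+y/4.5); s=lambda x,y:(300+x/5,165+y/5)
obs=[(T,t(85,357),(-.058,.13,.0)),(T,t(668,377),(-.058,-.13,0)),(T,t(684,122),(.058,-.13,.008)),
(S,s(692,553),(.058,.13,0)),(S,s(703,395),(-.058,.13,.008)),(S,s(158,432),(.058,-.13,.004))]
f=lambda p:np.concatenate([proj(c,se2(p,P))[0]-u for c,u,P in obs])
r=least_squares(f,[.5,.3,0]);print('rail',r.x,f(r.x).reshape(-1,2).round(1).tolist())
rail=r.x
for y in(.093,.031,-.031,-.093): print(se2(rail,(0,y,.119))[0].round(4))
t=lambda x,y:(305+x/4.5,135+y/4.5)
print(back(T,t(128,465),0),back(T,t(690,290),0))
r2=np.r_[back(T,[387.7,194.6],.03)[0][:2],.3]
obs=[(T,t(128,465),(-.058,.136,0)),(T,t(690,290),(-.058,-.136,0)),(T,t(628,25),(.058,-.136,.054)),(T,t(728,265),(-.058,-.136,.054))]
r=least_squares(f,r2);print('cage',r.x,f(r.x).reshape(-1,2).round(1).tolist())
cage=r.x
json.dump(dict(rail=list(rail),cage=list(cage)),open('p.json','w'))
def draw(img,c,p,segs,col):
    for a,b in segs:
        q=proj(c,se2(p,np.array([a,b])));cv2.line(img,*[tuple(int(v) for v in (x*64).round()) for x in q],col,1,cv2.LINE_AA,6)
def rect(x0,x1,y0,y1,z):
    P=[(x0,y0,z),(x1,y0,z),(x1,y1,z),(x0,y1,z)];return [(P[i],P[(i+1)%4]) for i in range(4)]
for n,c in(('top',T),('scene',S)):
    k=4
    img=cv2.resize(cv2.imread(f'pics/{n}0.png'),None,fx=k,fy=k,interpolation=cv2.INTER_CUBIC)
    c=dict(c);c['K']=np.diag([k,k,1])@c['K']
    sr=rect(-.058,.058,-.13,.13,0)+rect(-.058,.058,-.13,.13,.008)
    sc=rect(-.058,.058,-.136,.136,0)+rect(-.058,.058,-.136,.136,.054)
    for y in(.093,.031,-.031,-.093):
        sr+=rect(-.049,.049,y-.022,y+.022,.054)
        draw(img,c,cage,rect(-.046,.046,y-.009,y+.009,.014),(0,0,255))
        draw(img,c,cage,rect(-.046,.046,y-.017,y+.017,.054),(0,255,255))
    draw(img,c,rail,sr,(0,0,255));draw(img,c,cage,sc,(255,0,0))
    for m,p in(('rail',rail),('cage',cage)):
        u=proj(c,[[p[0],p[1],.04]])[0].astype(int);w=(360,260)
        cv2.imwrite(f'pics/ov_{n}_{m}.png',img[max(u[1]-w[1],0):u[1]+w[1],max(u[0]-w[0],0):u[0]+w[0]])
E
```

```text
drive top [0.5614 0.3539 0.1154] [0.5605 0.3508 0.119 ]
drive top [0.5569 0.2913 0.1152] [0.556  0.2884 0.119 ]
drive top [0.5465 0.2301 0.1141] [0.5454 0.227  0.119 ]
drive top [0.5441 0.1678 0.1164] [0.5437 0.165  0.119 ]
rail [ 0.55308361  0.26328372 -0.04511709] [[-0.9, 0.6], [-2.1, -0.4], [-2.9, -0.3], [0.2, 0.3], [0.2, -1.6], [-6.9, -0.8]]
[0.5573 0.3562 0.119 ]
[0.5545 0.2943 0.119 ]
[0.5517 0.2323 0.119 ]
[0.5489 0.1704 0.119 ]
[[ 0.47479581 -0.11952803  0.        ]] [[ 5.50336671e-01 -3.77560607e-01 -1.11022302e-16]]
cage [ 0.56665442 -0.2297053   0.28862737] [[-1.8, 1.2], [-0.4, 0.3], [1.1, -1.3], [1.1, -0.3]]
```

View pics/ov_top_rail.png

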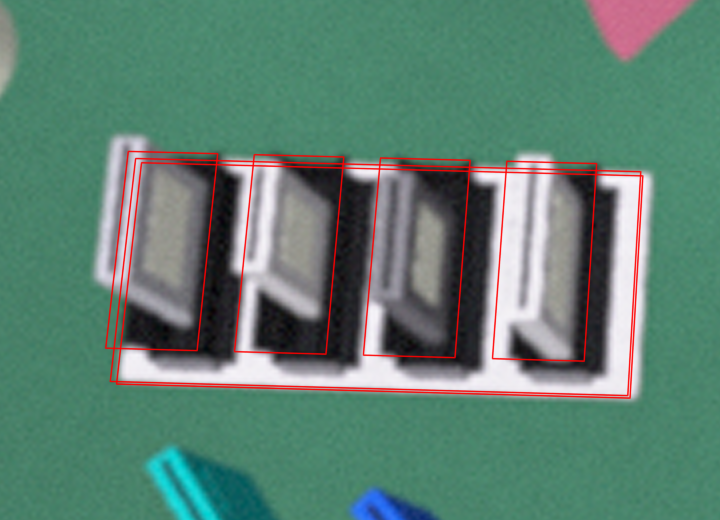

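View pics/ov_top_cage.png

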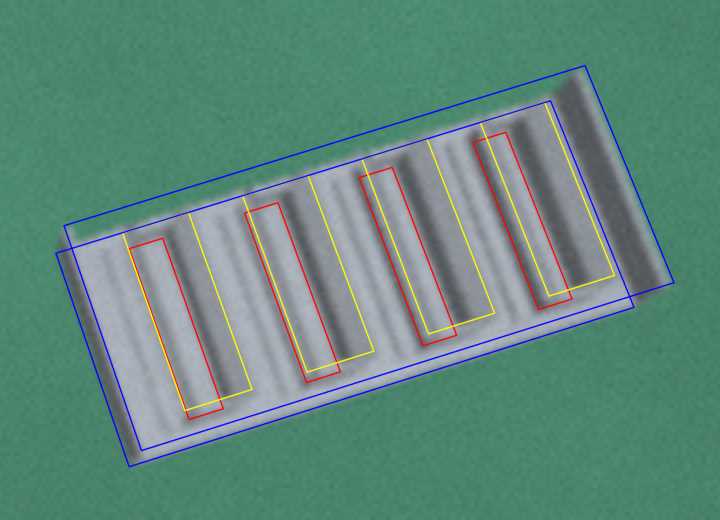

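View pics/ov_scene_cage.png

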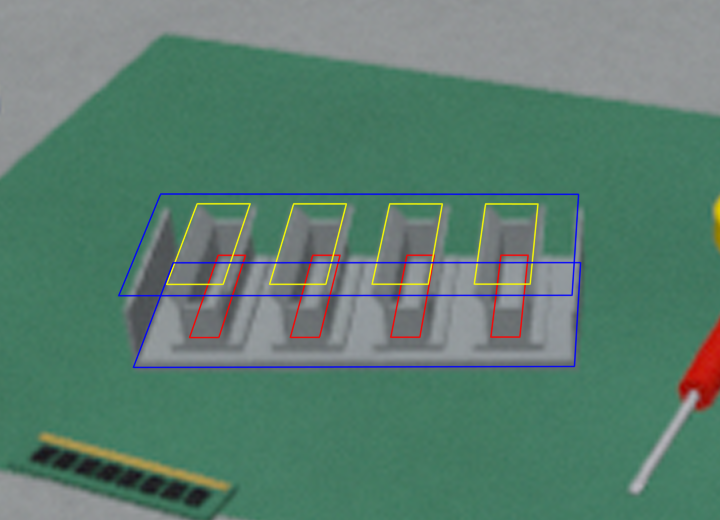

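View pics/ov_scene_rail.png

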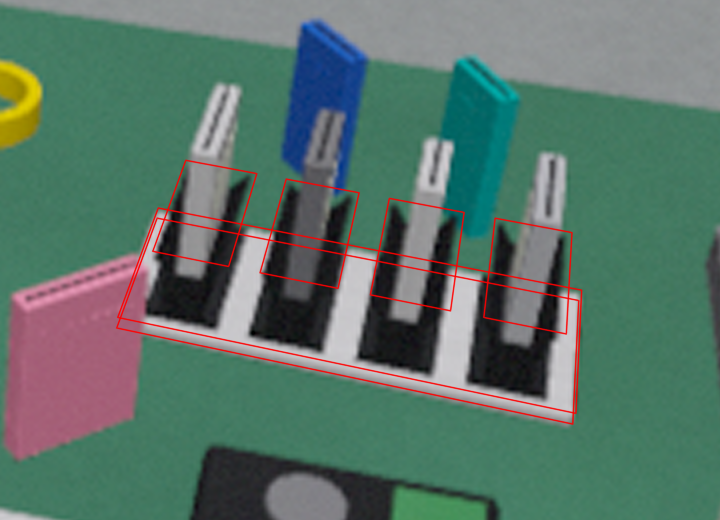

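```bash
cat > fit.py <<'E'
from h import *
from scipy.optimize import least_squares
T=cam(env.capture('top'));S=cam(env.capture('scene'))
def run(obs,x0):
    f=lambda p:np.concatenate([proj(c,se2(p,P))[0]-u for c,u,P in obs])
    r=least_squares(f,x0,loss='soft_l1');return r.x,f(r.x).reshape(-1,2).round(1).tolist()
def draw(img,c,p,segs,col):
    for a,b in segs:
        q=proj(c,se2(p,np.array([a,b])));cv2.line(img,*[tuple(int(v) for v in (x*64).round()) for x in q],col,1,cv2.LINE_AA,6)
def rect(x0,x1,y0,y1,z):
    P=[(x0,y0,z),(x1,y0,z),(x1,y1,z),(x0,y1,z)];return [(P[i],P[(i+1)%4]) for i in range(4)]
old=dict(rail=[0.55308361,0.26328372,-.0451],cage=[0.56665442,-0.2297053,.28862737])
def org(c,p):
    u=(proj(c,[[p[0],p[1],.04]])[0]*1.0); c2=dict(c);c2['K']=np.diag([4,4,1])@c['K']
    u=proj(c2,[[p[0],p[1],.04]])[0].astype(int); return np.array([max(u[0]-360,0),max(u[1]-260,0)])
def px(c,m,x,y): return (org(c,old[m])+[x,y])/4.0-0.375
R=[(T,px(T,'rail',116,384),(-.058,.13,.0)),(T,px(T,'rail',637,399),(-.058,-.13,0)),(T,px(T,'rail',651,172),(.058,-.13,.008)),
(S,px(S,'rail',573,424),(.058,.13,0)),(S,px(S,'rail',581,292),(-.058,.13,.008)),(S,px(S,'rail',158,207),(-.058,-.13,.008))]
rail,e=run(R,old['rail']);print('rail',rail,e)
C=[(T,px(T,'cage',129,466),(-.058,.136,0)),(T,px(T,'cage',638,307),(-.058,-.136,0)),(T,px(T,'cage',581,72),(.058,-.136,.046)),(T,px(T,'cage',671,288),(-.058,-.136,.046)),(T,px(T,'cage',57,237),(.058,.136,.046)),
(S,px(S,'cage',138,366),(.058,-.136,0)),(S,px(S,'cage',576,366),(.058,.136,0)),(S,px(S,'cage',124,304),(.058,-.136,.046)),(S,px(S,'cage',166,207),(-.058,-.136,.046)),(S,px(S,'cage',580,207),(-.058,.136,.046))]
cage,e=run(C,old['cage']);print('cage',cage,e)
for sub,n in((C[:5],'top'),(C[5:],'scene')): print(n,run(sub,cage)[0])
for sub,n in((R[:3],'top'),(R[3:],'scene')): print(n,run(sub,rail)[0])
json.dump(dict(rail=list(rail),cage=list(cage)),open('p.json','w'))
for n,c in(('top',T),('scene',S)):
    img=cv2.resize(cv2.imread(f'pics/{n}0.png'),None,fx=4,fy=4,interpolation=cv2.INTER_CUBIC)
    c4=dict(c);c4['K']=np.diag([4,4,1])@c['K']
    sr=rect(-.058,.058,-.13,.13,0)+rect(-.058,.058,-.13,.13,.008)
    sc=rect(-.058,.058,-.136,.136,0)+rect(-.058,.058,-.136,.136,.046)
    for y in(.093,.031,-.031,-.093):
        sr+=rect(-.049,.049,y-.022,y+.022,.054)
        draw(img,c4,cage,rect(-.046,.046,y-.009,y+.009,.014),(0,0,255))
        draw(img,c4,cage,rect(-.046,.046,y-.017,y+.017,.054),(0,255,255))
    draw(img,c4,rail,sr,(0,0,255));draw(img,c4,cage,sc,(255,0,0))
    for m in('rail','cage'):
        o=org(c,old[m]);cv2.imwrite(f'pics/ov2_{n}_{m}.png',img[o[1]:o[1]+520,o[0]:o[0]+720])
E
python3 fit.py; cd pics; python3 -c "
import cv2,numpy as np
for m in('rail','cage'):
  cv2.imwrite('ov2_'+m+'.png',cv2.resize(np.vstack([cv2.imread(f'ov2_{n}_{m}.png')[60:460] for n in('top','scene')]),None,fx=.75,fy=.75,interpolation=cv2.INTER_AREA))"
```

```text
rail [ 0.55328013  0.26176193 -0.0475707 ] [[1.1, -0.0], [-0.8, 0.1], [-1.5, 0.2], [-0.6, 0.3], [-0.2, -0.2], [-0.2, 0.4]]
cage [ 0.5659257  -0.22934636  0.29100718] [[0.2, 0.9], [-0.9, 0.5], [-0.3, 0.2], [-0.7, 0.1], [1.5, -1.0], [-0.6, 0.5], [0.2, 0.1], [-0.2, 0.8], [-0.4, -0.5], [0.1, -0.5]]
top [ 0.56622768 -0.22969898  0.29205146]
scene [ 0.56511426 -0.2292326   0.28465667]
top [ 0.55347489  0.26048816 -0.04877449]
scene [ 0.55246932  0.26250674 -0.04765202]
```

View pics/ov2_cage.png

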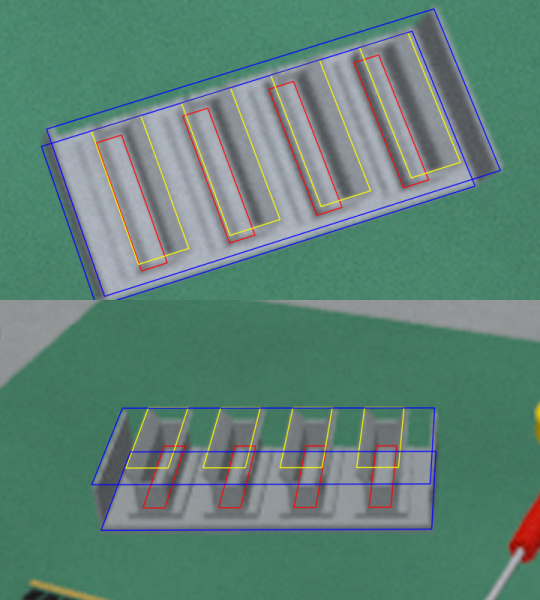

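View pics/ov2_rail.png

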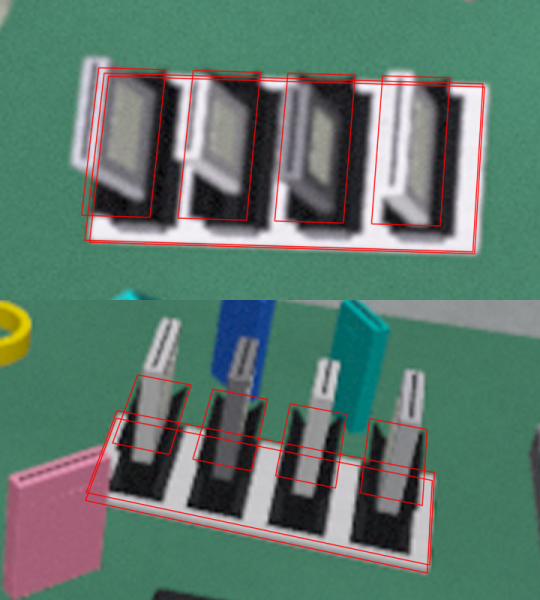

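Call:
jog_arm(motion=[0,0,0,0,6.6,0,0,0,0,6.6,0,0,0,0,6.6,0,0,0,0,6.6,0,20,-30,0,0,0,20,-30,0,0,0,20,-30,0,0,0,20,-30,0,0,0,20,-30,0,0,0,20,-30,0,0], newtons=40)

```text
clock: 1.53
position: [0.3804, -0.3966, 0.2315]
ee_rot: [[0.999, -0.047, 0.0], [-0.047, -0.999, -0.0], [0.0, 0.0, -1.0]]
contact_force: [0.5, -0.7, -0.1]
finger_gap: 0.0425
```

Call:
jog_arm(motion=[0,15,-35,0,0,0,15,-35,0,0,0,15,-35,0,0,0,15,-35,0,0,0,15,-35,0,0,0,15,-35,0,0,0,15,-35,0,0,0,15,-35,0,0,0,15,-35,0,0,0,0,0,0,0])

```text
clock: 2.37
position: [0.5324, -0.0805, 0.2317]
ee_rot: [[0.999, -0.036, 0.003], [-0.036, -0.999, 0.005], [0.003, -0.005, -1.0]]
contact_force: [0.5, 1.3, -0.1]
finger_gap: 0.0424
```

```bash
cat > plan.py <<'E'
import sys
from h import *
p=json.load(open('p.json'))
def tgt(m,y,x=0,z=.215):
    q=se2(p[m],(x,y,z))[0]; return q,np.degrees(p[m][2])
def plan(q,yaw,n=''):
    s=env.sense();R=s['ee_rot'];cy=np.degrees(np.arctan2(R[1,0],R[0,0]))
    a=np.radians(yaw);d=q-s['position']
    X=np.array([np.cos(a),np.sin(a),0]);Y=np.array([np.sin(a),-np.cos(a),0])
    print(n,'clk',round(s['clock'],2),'pos',(s['position']*1e3).round(1),'yaw',round(cy,2),'gap',round(s['finger_gap']*1e3,1),'F',s['contact_force'].round(1),'tilt',R[:2,2].round(4),'q7',round(s['q'][6]),
     '\n target',(q*1e3).round(1),'yaw',round(yaw,2),'-> twist',round(cy-yaw,2),'then tx ty tz mm',(1e3*np.array([d@X,d@Y,-d[2]])).round(1))
D={1:(.5614,.3539),2:(.5569,.2913),3:(.5465,.2301),4:(.5441,.1678)}
B={1:.093,2:.031,3:-.031,4:-.093}
if __name__=='__main__':
    k,i,z=sys.argv[1],int(sys.argv[2]),float(sys.argv[3])
    if k=='d': plan(np.r_[D[i],z],np.degrees(p['rail'][2]))
    else: plan(*tgt('cage',B[i],0,z))
E
python3 plan.py d 4 .23
```

```text
clk 2.37 pos [532.4 -80.5 231.7] yaw -2.07 gap 42.4 F [ 0.5  1.3 -0.1] tilt [0.003 0.005] q7 -92 
 target [544.1 167.8 230. ] yaw -2.73 -> twist 0.65 then tx ty tz mm [-1.000e-01 -2.485e+02  1.700e+00]
```

Call:
jog_arm(motion=[0,0,-31,0,0,0,0,-31,0,0,0,0,-31,0,0,0,0,-31,0,0,0,0,-31,0,0,0,0,-31,0,0,0,0,-31,0,0,0,0,-31,0,0,0,0,0,0,0,0,0,0,0,0])

```text
clock: 3.2
position: [0.5406, 0.1601, 0.2313]
ee_rot: [[0.999, -0.043, -0.0], [-0.043, -0.999, 0.001], [-0.0, -0.001, -1.0]]
contact_force: [0.4, -0.1, -0.1]
finger_gap: 0.0426
```

```bash
python3 plan.py d 4 .075; python3 -c "
from h import *
print(env.sense()['q'].round())
for n in('top','scene'): shot(n,n+'1.png')
a=cv2.imread('pics/top1.png')[90:290,30:310];cv2.imwrite('pics/v1.png',cv2.resize(a,None,fx=2.5,fy=2.5))
a=cv2.imread('pics/scene1.png')[100:300,280:480];cv2.imwrite('pics/v2.png',cv2.resize(a,None,fx=3,fy=3))"
```

```text
clk 3.2 pos [540.6 160.1 231.3] yaw -2.46 gap 42.6 F [ 0.4 -0.1 -0.1] tilt [-0.0001  0.0008] q7 -120 
 target [544.1 167.8  75. ] yaw -2.73 -> twist 0.27 then tx ty tz mm [  3.2  -7.9 156.3]
[  -7.   24.  -18.   95.    8.   62. -120.]
```

View pics/v2.png

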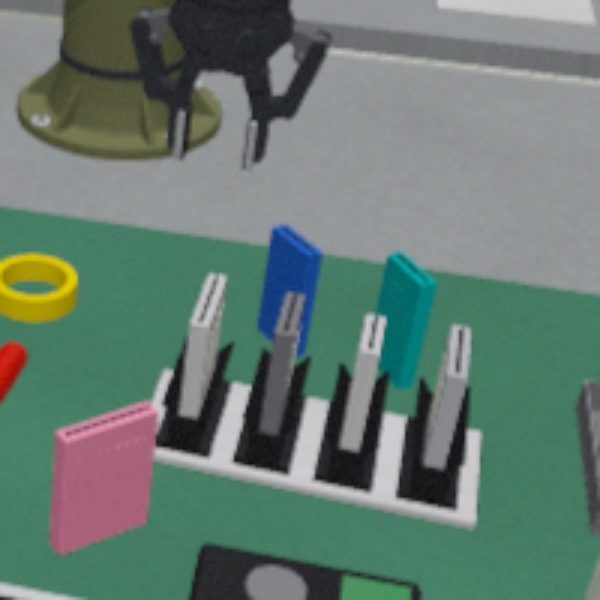

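Candidates for a drive (top picture): the four grey ones on the rail at (79,186), (114,188), (147,193), (182,194). Not meant: turquoise (105,262), blue (151,269), pink (212,124). I begin with the rightmost dock's drive, (182,194). The crop shows the jaws straddling its line, well above it.

Call:
jog_arm(motion=[0,3.2,-7.9,0,0.2,0,0,0,10,0,0,0,0,20,0,0,0,0,20,0,0,0,0,20,0,0,0,0,15,0,0,0,0,0,0,0,0,0,0,0,0,0,0,0,0,0,0,0,0,0])

```text
clock: 4.13
position: [0.5452, 0.1658, 0.1474]
ee_rot: [[0.999, -0.051, 0.002], [-0.051, -0.999, 0.001], [0.002, -0.001, -1.0]]
contact_force: [0.7, -0.9, 0.2]
finger_gap: 0.0428
```

```bash
python3 plan.py d 4 .075; python3 -c "
from h import *
for n in('top','scene'): shot(n,n+'2.png')
a=cv2.imread('pics/top2.png')[110:270,50:290];a=cv2.resize(a,None,fx=2.5,fy=2.5)
b=cv2.imread('pics/scene2.png')[130:290,300:460];b=cv2.resize(b,None,fx=2.5,fy=2.5);cv2.imwrite('pics/v3.png',cv2.resize(np.hstack([a,b]),None,fx=.8,fy=.8))"
```

```text
clk 4.13 pos [545.2 165.8 147.4] yaw -2.91 gap 42.8 F [ 0.7 -0.9  0.2] tilt [0.0019 0.0007] q7 -123 
 target [544.1 167.8  75. ] yaw -2.73 -> twist -0.19 then tx ty tz mm [-1.2 -1.9 72.4]
```

View pics/v3.png

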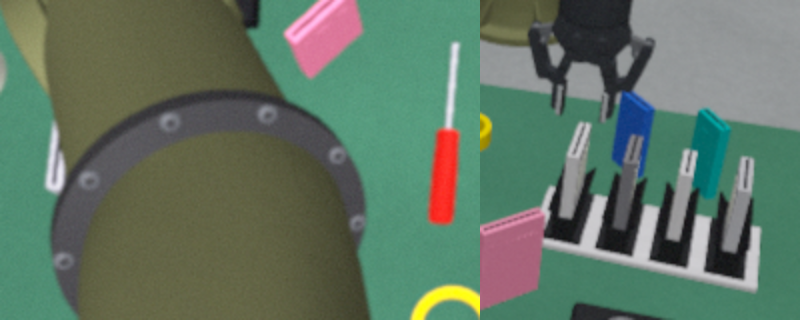

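The jaws sit at crop (557,97)/(605,100), either side of the drive top at (579,135). Descend.

Call:
jog_arm(motion=[0,-1,-2,10,0,0,0,0,15,0,0,0,0,15,0,0,0,0,15,0,0,0,0,12,0,0,0,0,5,0,0,0,0,0,0,0,0,0,0,0,0,0,0,0,0,0,0,0,0,0])

```text
clock: 5.07
position: [0.5441, 0.1679, 0.0751]
ee_rot: [[0.999, -0.05, 0.001], [-0.05, -0.999, 0.0], [0.001, -0.001, -1.0]]
contact_force: [-0.8, 0.5, -1.1]
finger_gap: 0.0427
```

Call:
jog_arm(motion=[-1,0,0,0,0,-1,0,0,0,0,-1,0,0,0,0,-1,0,0,0,0,-1,0,0,0,0,-1,0,0,0,0,-1,0,0,0,0,-1,0,0,0,0,-1,0,0,0,0,-1,0,0,0,0])

```text
clock: 5.9
position: [0.5439, 0.1677, 0.0748]
ee_rot: [[0.999, -0.051, 0.001], [-0.051, -0.999, 0.0], [0.001, -0.0, -1.0]]
contact_force: [-0.7, -0.2, 5.9]
finger_gap: 0.0146
```

```bash
python3 plan.py d 4 .075; python3 -c "
from h import *
for n in('top','scene'): shot(n,n+'3.png')
b=cv2.imread('pics/scene3.png')[130:290,280:460];b=cv2.resize(b,None,fx=4,fy=3.6);cv2.imwrite('pics/v4.png',b)"
```

```text
clk 5.9 pos [543.9 167.7  74.8] yaw -2.9 gap 14.6 F [-0.7 -0.2  5.9] tilt [0.0009 0.0001] q7 -125 
 target [544.1 167.8  75. ] yaw -2.73 -> twist -0.18 then tx ty tz mm [ 0.2 -0.1 -0.2]
```

View pics/v4.png

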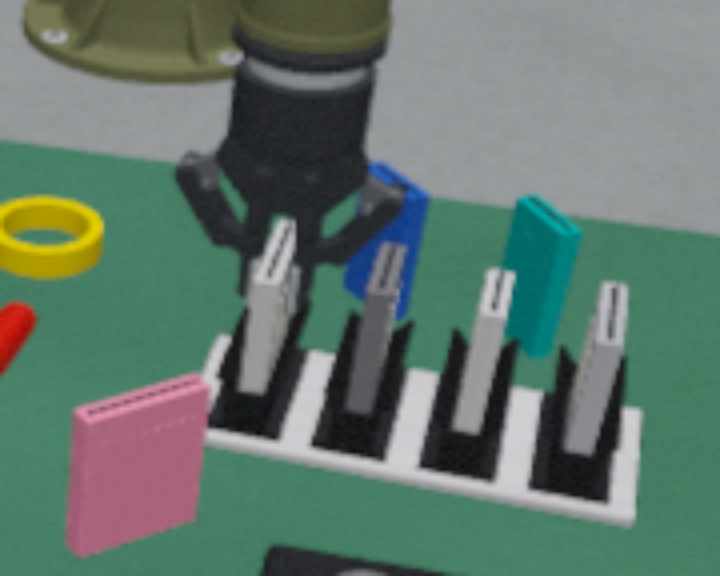

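Gap 14.6 mm: the drive is held. Lifting.

Call:
jog_arm(motion=[-1,0,0,-5,0,-1,0,0,-15,0,-1,0,0,-20,0,-1,0,0,-25,0,-1,0,0,-25,0,-1,0,0,-25,0,-1,0,0,-25,0,-1,0,0,-10,0,-1,0,0,0,0,-1,0,0,0,0])

```text
clock: 6.83
position: [0.5433, 0.1676, 0.2236]
ee_rot: [[0.999, -0.05, -0.0], [-0.05, -0.999, -0.0], [-0.0, 0.0, -1.0]]
contact_force: [0.0, 0.1, -1.7]
finger_gap: 0.0145
```

```bash
python3 plan.py c 1 .225; python3 -c "
from h import *
for n in('top','scene'): shot(n,n+'4.png')
b=cv2.imread('pics/scene4.png')[80:290,260:460];b=cv2.resize(b,None,fx=3,fy=2.8);cv2.imwrite('pics/v5.png',b)"
```

```text
clk 6.83 pos [543.3 167.6 223.6] yaw -2.89 gap 14.5 F [ 0.   0.1 -1.7] tilt [-0.0004 -0.0002] q7 -121 
 target [ 539.2 -140.3  225. ] yaw 16.67 -> twist -19.57 then tx ty tz mm [-92.2 293.7  -1.4]
```

View pics/v5.png

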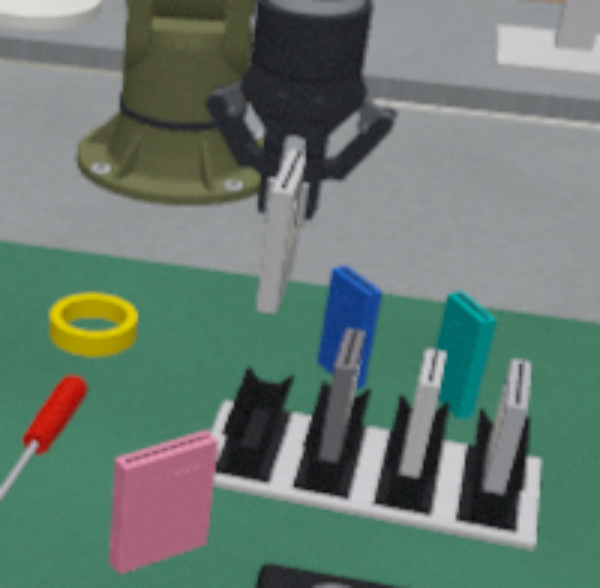

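Call:
jog_arm(motion=[-1,0,20,0,0,-1,0,20,0,-6.5,-1,0,20,0,-6.5,-1,0,20,0,-6.5,-1,0,30,0,0,-1,0,30,0,0,-1,0,30,0,0,-1,0,30,0,0,-1,0,0,0,0,-1,0,0,0,0])

```text
clock: 7.77
position: [0.5801, -0.0294, 0.2221]
ee_rot: [[0.959, 0.282, -0.003], [0.282, -0.959, -0.0], [-0.003, -0.001, -1.0]]
contact_force: [-0.2, 0.5, -1.4]
finger_gap: 0.0148
```

```bash
python3 plan.py c 1 .225
```

```text
clk 7.77 pos [580.1 -29.4 222.1] yaw 16.36 gap 14.8 F [-0.2  0.5 -1.4] tilt [-0.0034 -0.0004] q7 -83 
 target [ 539.2 -140.3  225. ] yaw 16.67 -> twist -0.31 then tx ty tz mm [-70.9  94.5  -2.9]
```

Call:
jog_arm(motion=[-1,-15,20,0,-0.3,-1,-19,25,0,0,-1,-19,25,0,0,-1,-13,18,0,0,-1,-4,6,0,0,-1,0,0,0,0,-1,0,0,0,0,-1,0,0,0,0,-1,0,0,0,0,-1,0,0,0,0])

```text
clock: 8.6
position: [0.5413, -0.1354, 0.2242]
ee_rot: [[0.956, 0.293, 0.0], [0.293, -0.956, 0.001], [0.0, -0.001, -1.0]]
contact_force: [0.2, 0.3, -0.9]
finger_gap: 0.0142
```

```bash
python3 plan.py c 1 .14
```

```text
clk 8.6 pos [ 541.3 -135.4  224.2] yaw 17.05 gap 14.2 F [ 0.2  0.3 -0.9] tilt [0.0001 0.0007] q7 -71 
 target [ 539.2 -140.3  140. ] yaw 16.67 -> twist 0.37 then tx ty tz mm [-3.3  4.  84.2]
```

Call:
jog_arm(motion=[-1,-3.3,4,5,0.3,-1,0,0,15,0,-1,0,0,20,0,-1,0,0,20,0,-1,0,0,18,0,-1,0,0,6,0,-1,0,0,0,0,-1,0,0,0,0,-1,0,0,0,0,-1,0,0,0,0])

```text
clock: 9.43
position: [0.5396, -0.142, 0.1414]
ee_rot: [[0.958, 0.286, 0.002], [0.286, -0.958, -0.0], [0.002, 0.001, -1.0]]
contact_force: [-0.2, -0.2, -1.1]
finger_gap: 0.0146
```

```bash
python3 plan.py c 1 .075; python3 -c "
from h import *
for n in('top','scene'): shot(n,n+'5.png')
b=cv2.imread('pics/scene5.png')[110:270,110:290];b=cv2.resize(b,None,fx=4,fy=3.6,interpolation=cv2.INTER_CUBIC);cv2.imwrite('pics/v6.png',b)"
```

```text
clk 9.43 pos [ 539.6 -142.   141.4] yaw 16.6 gap 14.6 F [-0.2 -0.2 -1.1] tilt [ 0.002  -0.0005] q7 -73 
 target [ 539.2 -140.3   75. ] yaw 16.67 -> twist -0.07 then tx ty tz mm [ 0.2 -1.8 66.4]
```

View pics/v6.png

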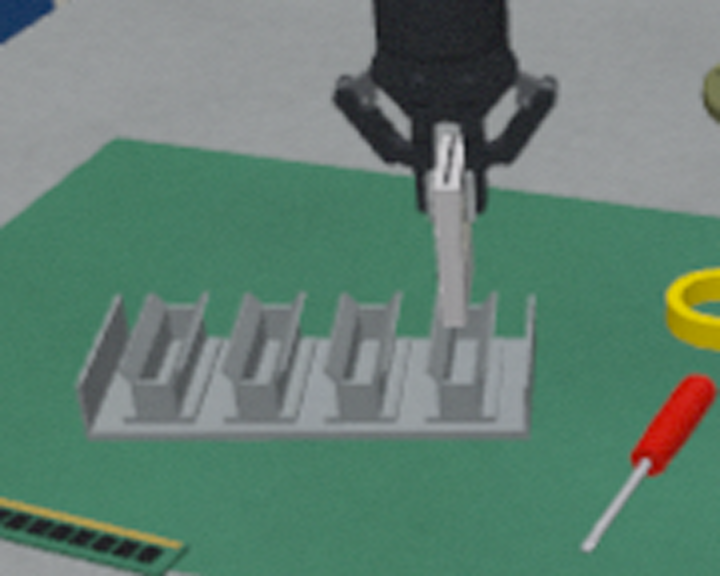

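View pics/top5.png

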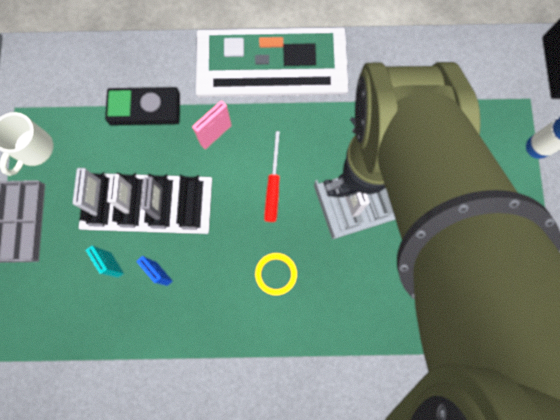

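```bash
cat > ov.py <<'E'
from h import *
import sys
# overlay expected held drive & bays: ov.py width out
w=float(sys.argv[1])/2e3;out=sys.argv[2]
p=json.load(open('p.json'));s=env.sense();R=s['ee_rot'];t=s['position']
pic=env.capture('scene');c=cam(pic);k=5
x0,y0=130,120
im=cv2.resize(pic['img'][y0:y0+120,x0:x0+150,::-1],None,fx=k,fy=k,interpolation=cv2.INTER_CUBIC)
def L(a,b,col):
    q=(proj(c,np.array([a,b]))-[x0,y0]+.5)*k
    cv2.line(im,tuple(q[0].round().astype(int).tolist()),tuple(q[1].round().astype(int).tolist()),col,1,cv2.LINE_AA)
def rect(f,x,y0,y1,z,col):
    P=[f((a,b,z)) for a,b in((-x,y0),(x,y0),(x,y1),(-x,y1))]
    for i in range(4): L(P[i],P[(i+1)%4],col)
hb=lambda q:t+R@np.array([q[0],q[1],-q[2]])
if w>0:
  for z in(.044,-.061): rect(hb,w,-.0075,.0075,z,(0,0,255))
  for a in(-w,w):
    for b in(-.0075,.0075): L(hb((a,b,.044)),hb((a,b,-.061)),(0,0,255))
for y in(.093,.031,-.031,-.093):
    f=lambda q:se2(p['cage'],q)[0]
    rect(f,.046,y-.017,y+.017,.054,(0,255,255));rect(f,.046,y-.009,y+.009,.042,(255,255,0))
cv2.imwrite('pics/'+out,im)
E
python3 ov.py 76 o1.png
```

```text
(no output)
```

View pics/o1.png

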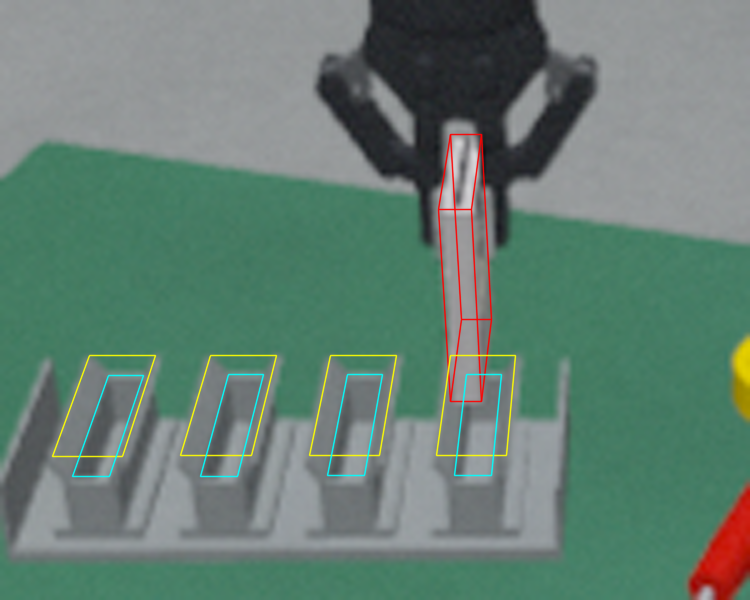

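Call:
jog_arm(motion=[-1,0,-1.5,3,0,-1,0,0,8,0,-1,0,0,10,0,-1,0,0,10,0,-1,0,0,5,0,-1,0,0,3,0,-1,0,0,2,0,-1,0,0,0,0,-1,0,0,0,0,-1,0,0,0,0])

```text
clock: 10.42
position: [0.5387, -0.1405, 0.0996]
ee_rot: [[0.958, 0.286, 0.001], [0.286, -0.958, -0.0], [0.001, 0.0, -1.0]]
contact_force: [-0.7, -0.0, -1.0]
finger_gap: 0.0146
```

```bash
python3 plan.py c 1 .075;python3 ov.py 76 o2.png
```

```text
clk 10.42 pos [ 538.7 -140.5   99.6] yaw 16.61 gap 14.6 F [-0.7 -0.  -1. ] tilt [ 0.0007 -0.0001] q7 -74 
 target [ 539.2 -140.3   75. ] yaw 16.67 -> twist -0.07 then tx ty tz mm [ 0.6 -0.1 24.6]
```

View pics/o2.png

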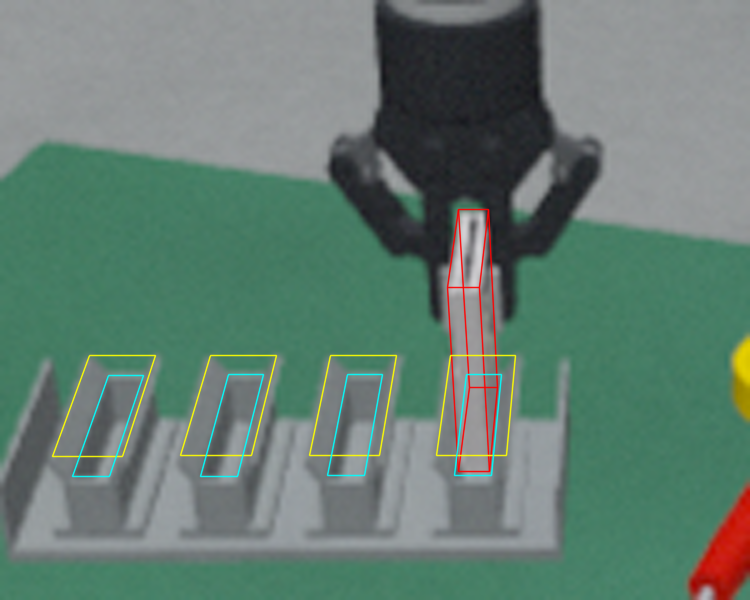

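Call:
jog_arm(motion=[-1,0,0,4,0,-1,0,0,5,0,-1,0,0,5,0,-1,0,0,4,0,-1,0,0,3,0,-1,0,0,2,0,-1,0,0,1.5,0,-1,0,0,0.5,0,-1,0,0,0,0,-1,0,0,0,0])

```text
clock: 11.3
position: [0.5382, -0.1404, 0.0748]
ee_rot: [[0.958, 0.286, -0.0], [0.286, -0.958, -0.0], [-0.0, 0.0, -1.0]]
contact_force: [-3.6, 0.2, 5.4]
finger_gap: 0.015
```

Call:
jog_arm(motion=[-0.6,0,0,0,0,-0.4,0,0,0,0,-0.2,0,0,0,0,0,0,0,0,0,0,0,0,0,0,0,0,0,0,0,0,0,0,0,0,0,0,0,0,0,0,0,0,0,0,0,0,0,0,0])

```text
clock: 12.13
position: [0.5384, -0.1405, 0.0743]
ee_rot: [[0.958, 0.286, -0.0], [0.286, -0.958, 0.0], [-0.0, -0.0, -1.0]]
contact_force: [-0.8, 0.2, 0.1]
finger_gap: 0.0426
```

```bash
python3 plan.py c 1 .075;python3 ov.py 76 o3.png
```

```text
clk 12.13 pos [ 538.4 -140.5   74.3] yaw 16.61 gap 42.6 F [-0.8  0.2  0.1] tilt [-0.  0.] q7 -75 
 target [ 539.2 -140.3   75. ] yaw 16.67 -> twist -0.07 then tx ty tz mm [ 0.8  0.  -0.7]
```

View pics/o3.png

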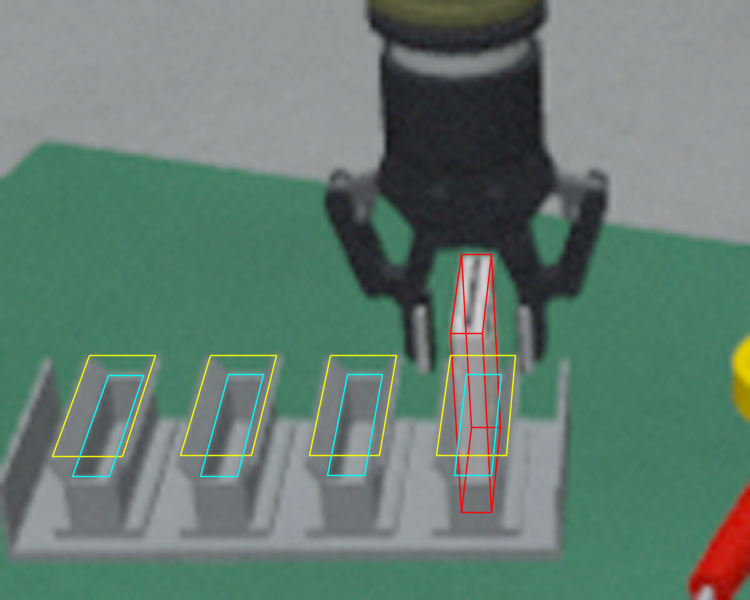

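Seated: the drive matches the predicted box (top at (473,290)), force is zero. Back for the next.

Call:
jog_arm(motion=[0,0,0,-10,0,0,0,0,-25,0,0,0,0,-30,0,0,0,0,-30,0,0,0,0,-30,0,0,0,-15,-20,6.4,0,0,-30,-5,6.4,0,0,-30,0,6.4,0,0,-30,0,0,0,0,-30,0,0])

```text
clock: 13.02
position: [0.5292, -0.0054, 0.2256]
ee_rot: [[0.999, -0.046, 0.001], [-0.046, -0.999, -0.0], [0.001, 0.0, -1.0]]
contact_force: [1.3, 0.1, -0.1]
finger_gap: 0.0431
```

```bash
python3 plan.py d 3 .225
```

```text
clk 13.02 pos [529.2  -5.4 225.6] yaw -2.66 gap 43.1 F [ 1.3  0.1 -0.1] tilt [ 0.0014 -0.0002] q7 -102 
 target [546.5 230.1 225. ] yaw -2.73 -> twist 0.07 then tx ty tz mm [   6.  -236.     0.6]
```

Call:
jog_arm(motion=[0,1,-30,0,0,0,1,-32,0,0,0,1,-32,0,0,0,1,-32,0,0,0,1,-32,0,0,0,1,-30,0,0,0,0,-25,0,0,0,0,-12,0,0,0,0,-4,0,0,0,0,0,0,0])

```text
clock: 13.85
position: [0.5457, 0.222, 0.2245]
ee_rot: [[0.999, -0.044, -0.0], [-0.044, -0.999, -0.0], [-0.0, 0.0, -1.0]]
contact_force: [0.4, 0.1, -0.8]
finger_gap: 0.0427
```

```bash
python3 plan.py d 3 .14
```

```text
clk 13.85 pos [545.7 222.  224.5] yaw -2.52 gap 42.7 F [ 0.4  0.1 -0.8] tilt [-0.     -0.0002] q7 -126 
 target [546.5 230.1 140. ] yaw -2.73 -> twist 0.2 then tx ty tz mm [ 0.4 -8.1 84.5]
```

Call:
jog_arm(motion=[0,0.4,-8,5,0.2,0,0,0,20,0,0,0,0,22,0,0,0,0,20,0,0,0,0,13,0,0,0,0,5,0,0,0,0,0,0,0,0,0,0,0,0,0,0,0,0,0,0,0,0,0])

```text
clock: 14.68
position: [0.5473, 0.2298, 0.1404]
ee_rot: [[0.999, -0.049, 0.002], [-0.049, -0.999, 0.001], [0.002, -0.001, -1.0]]
contact_force: [0.3, 0.2, -0.8]
finger_gap: 0.043
```

```bash
python3 plan.py d 3 .075
```

```text
clk 14.68 pos [547.3 229.8 140.4] yaw -2.82 gap 43.0 F [ 0.3  0.2 -0.8] tilt [0.0017 0.0007] q7 -129 
 target [546.5 230.1  75. ] yaw -2.73 -> twist -0.1 then tx ty tz mm [-0.8 -0.2 65.4]
```

Call:
jog_arm(motion=[0,-0.8,0,5,0,0,0,0,15,0,0,0,0,18,0,0,0,0,15,0,0,0,0,9,0,0,0,0,3.5,0,0,0,0,0,0,0,0,0,0,0,-1,0,0,0,0,-1,0,0,0,0])

```text
clock: 15.52
position: [0.5464, 0.2301, 0.0747]
ee_rot: [[0.999, -0.049, 0.001], [-0.049, -0.999, 0.001], [0.001, -0.001, -1.0]]
contact_force: [0.0, 0.1, 0.4]
finger_gap: 0.0194
```

Call:
jog_arm(motion=[-1,0,0,0,0,-1,0,0,0,0,-1,0,0,0,0,-1,0,0,0,0,-1,0,0,0,0,-1,0,0,0,0,-1,0,0,0,0,-1,0,0,0,0,-1,0,0,0,0,-1,0,0,0,0])

```text
clock: 16.35
position: [0.5463, 0.2299, 0.0747]
ee_rot: [[0.999, -0.049, 0.001], [-0.049, -0.999, 0.0], [0.001, -0.0, -1.0]]
contact_force: [-1.6, -0.4, 6.5]
finger_gap: 0.0146
```

```bash
python3 plan.py d 3 .075; python3 -c "
from h import *
b=env.capture('scene')['img'][130:290,280:460,::-1];b=cv2.resize(b,None,fx=4,fy=3.6);cv2.imwrite('pics/v7.png',b)"
```

```text
clk 16.35 pos [546.3 229.9  74.7] yaw -2.8 gap 14.6 F [-1.6 -0.4  6.5] tilt [0.0013 0.0004] q7 -131 
 target [546.5 230.1  75. ] yaw -2.73 -> twist -0.07 then tx ty tz mm [ 0.2 -0.2 -0.3]
```

View pics/v7.png

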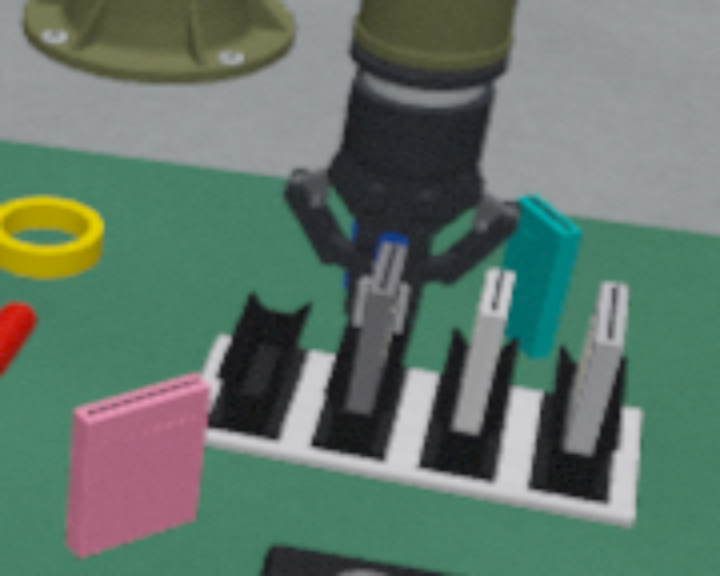

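Call:
jog_arm(motion=[-1,0,0,-5,0,-1,0,0,-15,0,-1,0,0,-25,0,-1,0,0,-30,0,-1,0,0,-30,0,-1,0,0,-28,0,-1,0,0,-15,0,-1,0,10,-3,0,-1,0,20,0,0,-1,0,30,0,0])

```text
clock: 17.23
position: [0.542, 0.1713, 0.2241]
ee_rot: [[0.999, -0.045, -0.001], [-0.045, -0.999, 0.001], [-0.001, -0.001, -1.0]]
contact_force: [0.1, 0.3, -1.7]
finger_gap: 0.0145
```

Call:
jog_arm(motion=[-1,0,30,0,0,-1,0,30,0,0,-1,0,30,0,-6.5,-1,0,30,0,-6.5,-1,0,30,0,-6.5,-1,0,30,0,0,-1,0,30,0,0,-1,0,30,0,0,-1,0,15,0,0,-1,0,0,0,0])

```text
clock: 18.07
position: [0.5754, -0.0858, 0.223]
ee_rot: [[0.96, 0.281, -0.003], [0.281, -0.96, -0.002], [-0.003, 0.001, -1.0]]
contact_force: [0.9, 0.4, -2.3]
finger_gap: 0.0147
```

```bash
python3 plan.py c 2 .225
```

```text
clk 18.07 pos [575.4 -85.8 223. ] yaw 16.31 gap 14.7 F [ 0.9  0.4 -2.3] tilt [-0.0026 -0.0022] q7 -78 
 target [ 557.  -199.6  225. ] yaw 16.67 -> twist -0.36 then tx ty tz mm [-50.2 103.8  -2. ]
```

Call:
jog_arm(motion=[-1,-10,20,0,-0.3,-1,-15,30,0,0,-1,-15,29,0,0,-1,-8,16,0,0,-1,-2,6,0,0,-1,0,0,0,0,-1,0,0,0,0,-1,0,0,0,0,-1,0,0,0,0,-1,0,0,0,0])

```text
clock: 18.9
position: [0.558, -0.1896, 0.2248]
ee_rot: [[0.956, 0.295, 0.0], [0.295, -0.956, 0.001], [0.0, -0.0, -1.0]]
contact_force: [-0.3, 0.6, -1.8]
finger_gap: 0.0148
```

```bash
python3 plan.py c 2 .14
```

```text
clk 18.9 pos [ 558.  -189.6  224.8] yaw 17.14 gap 14.8 F [-0.3  0.6 -1.8] tilt [0.0001 0.0006] q7 -66 
 target [ 557.  -199.6  140. ] yaw 16.67 -> twist 0.47 then tx ty tz mm [-3.8  9.4 84.8]
```

Call:
jog_arm(motion=[-1,-3.8,9.4,0,0.4,-1,0,0,15,0,-1,0,0,20,0,-1,0,0,23,0,-1,0,0,20,0,-1,0,0,7,0,-1,0,0,0,0,-1,0,0,0,0,-1,0,0,0,0,-1,0,0,0,0])

```text
clock: 19.73
position: [0.5576, -0.2016, 0.1412]
ee_rot: [[0.958, 0.286, 0.002], [0.286, -0.958, -0.001], [0.002, 0.001, -1.0]]
contact_force: [0.9, 0.0, -1.9]
finger_gap: 0.0148
```

```bash
python3 plan.py c 2 .1;python3 ov.py 60 o4.png
```

```text
clk 19.73 pos [ 557.6 -201.6  141.2] yaw 16.6 gap 14.8 F [ 0.9  0.  -1.9] tilt [ 0.0023 -0.0008] q7 -68 
 target [ 557.  -199.6  100. ] yaw 16.67 -> twist -0.07 then tx ty tz mm [ 0.  -2.  41.2]
```

View pics/o4.png

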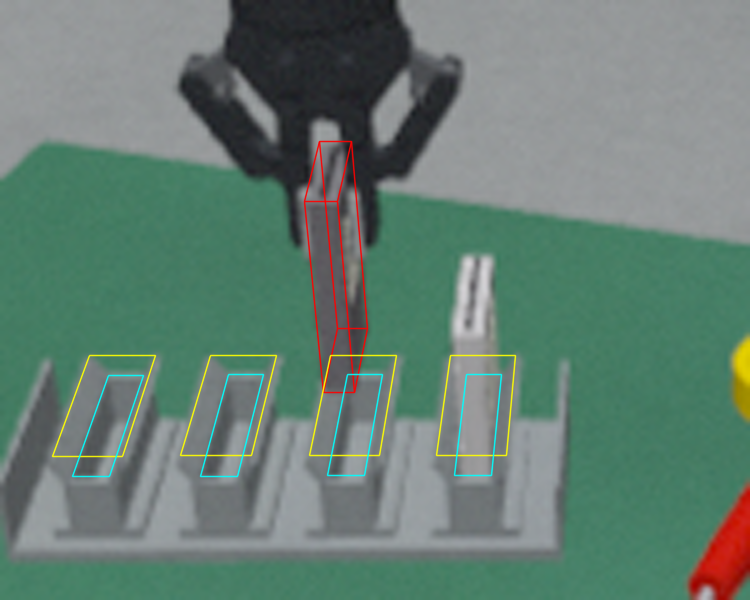

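Call:
jog_arm(motion=[-1,1,-2,3,0,-1,0,0,8,0,-1,0,0,10,0,-1,0,0,10,0,-1,0,0,5,0,-1,0,0,3,0,-1,0,0,2,0,-1,0,0,0,0,-1,0,0,0,0,-1,0,0,0,0])

```text
clock: 20.62
position: [0.5574, -0.1992, 0.0991]
ee_rot: [[0.958, 0.286, 0.001], [0.286, -0.958, -0.0], [0.001, 0.0, -1.0]]
contact_force: [0.5, -0.2, -0.9]
finger_gap: 0.0145
```

```bash
python3 plan.py c 2 .075
```

```text
clk 20.62 pos [ 557.4 -199.2   99.1] yaw 16.61 gap 14.5 F [ 0.5 -0.2 -0.9] tilt [ 0.0007 -0.0002] q7 -69 
 target [ 557.  -199.6   75. ] yaw 16.67 -> twist -0.07 then tx ty tz mm [-0.5  0.3 24.1]
```

Call:
jog_arm(motion=[-1,0,0,4,0,-1,0,0,5,0,-1,0,0,5,0,-1,0,0,4,0,-1,0,0,3,0,-1,0,0,2,0,-1,0,0,1,0,-1,0,0,0.5,0,-1,0,0,0,0,-1,0,0,0,0])

```text
clock: 21.45
position: [0.5569, -0.1991, 0.0747]
ee_rot: [[0.958, 0.286, -0.0], [0.286, -0.958, -0.0], [-0.0, 0.0, -1.0]]
contact_force: [-2.5, 0.7, 5.6]
finger_gap: 0.0146
```

Call:
jog_arm(motion=[-0.6,0,0,0,0,-0.4,0,0,0,0,-0.2,0,0,0,0,0,0,0,0,0,0,0,0,0,0,0,0,0,0,0,0,0,0,0,0,0,0,0,0,0,0,0,0,0,0,0,0,0,0,0])

```text
clock: 22.28
position: [0.5571, -0.1991, 0.0743]
ee_rot: [[0.958, 0.286, 0.0], [0.286, -0.958, 0.0], [0.0, -0.0, -1.0]]
contact_force: [0.6, 0.1, 0.7]
finger_gap: 0.0425
```

```bash
python3 plan.py c 2 .075;python3 ov.py 60 o5.png
```

```text
clk 22.28 pos [ 557.1 -199.1   74.3] yaw 16.61 gap 42.5 F [0.6 0.1 0.7] tilt [0.     0.0001] q7 -70 
 target [ 557.  -199.6   75. ] yaw 16.67 -> twist -0.06 then tx ty tz mm [-0.3  0.5 -0.7]
```

View pics/o5.png

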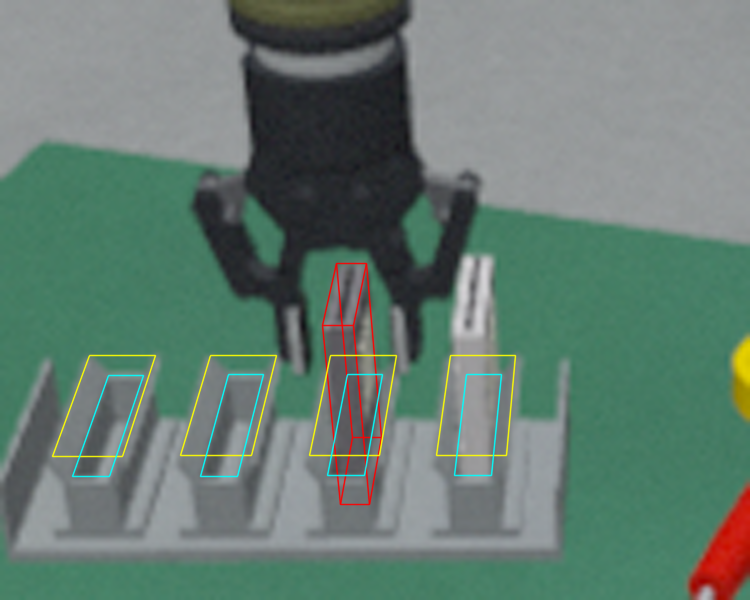

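Second drive seated (box matches at (350,290)). Next.

Call:
jog_arm(motion=[0,0,0,-10,0,0,0,0,-25,0,0,0,0,-30,0,0,0,0,-30,0,0,0,0,-30,0,0,0,-15,-20,6.4,0,0,-30,-5,6.4,0,0,-30,0,6.4,0,0,-32,0,0,0,0,-32,0,0])

```text
clock: 23.17
position: [0.5481, -0.0602, 0.2256]
ee_rot: [[0.999, -0.047, 0.001], [-0.047, -0.999, -0.0], [0.001, 0.0, -1.0]]
contact_force: [0.6, 0.3, 0.4]
finger_gap: 0.043
```

Call:
jog_arm(motion=[0,0,-32,0,0,0,0,-32,0,0,0,0,-32,0,0,0,0,-32,0,0,0,0,-32,0,0,0,0,-32,0,0,0,0,-32,0,0,0,0,-32,0,0,0,0,-25,0,0,0,0,0,0,0])

```text
clock: 24.0
position: [0.5597, 0.2268, 0.2252]
ee_rot: [[0.999, -0.037, 0.0], [-0.037, -0.999, 0.005], [-0.0, -0.005, -1.0]]
contact_force: [-1.2, 1.1, -0.0]
finger_gap: 0.0428
```

```bash
python3 plan.py d 2 .225
```

```text
clk 24.0 pos [559.7 226.8 225.2] yaw -2.13 gap 42.8 F [-1.2  1.1 -0. ] tilt [0.     0.0049] q7 -126 
 target [556.9 291.3 225. ] yaw -2.73 -> twist 0.6 then tx ty tz mm [ -5.8 -64.3   0.2]
```

Call:
jog_arm(motion=[0,-3,-25,0,0.3,0,-2.5,-22,0,0,0,0,-12,0,0,0,0,0,0,0,0,0,0,10,0,0,0,0,20,0,0,0,0,20,0,0,0,0,15,0,0,0,0,5,0,0,0,0,0,0])

```text
clock: 24.83
position: [0.5582, 0.2761, 0.1526]
ee_rot: [[0.999, -0.052, -0.003], [-0.052, -0.999, -0.002], [-0.002, 0.003, -1.0]]
contact_force: [0.0, 0.2, -0.3]
finger_gap: 0.0427
```

```bash
python3 plan.py d 2 .14
```

```text
clk 24.83 pos [558.2 276.1 152.6] yaw -3.0 gap 42.7 F [ 0.   0.2 -0.3] tilt [-0.0026 -0.0024] q7 -132 
 target [556.9 291.3 140. ] yaw -2.73 -> twist -0.27 then tx ty tz mm [ -2.  -15.1  12.6]
```

Call:
jog_arm(motion=[0,-1,-8,0,0,0,-0.5,-6,5,0,0,0,0,5,0,0,0,0,2,0,0,0,0,0,0,0,0,0,0,0,0,0,0,0,0,0,0,0,0,0,0,0,0,0,0,0,0,0,0,0])

```text
clock: 25.67
position: [0.5578, 0.2925, 0.1424]
ee_rot: [[0.999, -0.051, 0.0], [-0.051, -0.999, 0.0], [0.0, -0.0, -1.0]]
contact_force: [1.3, -0.4, -0.1]
finger_gap: 0.0428
```

```bash
python3 plan.py d 2 .075
```

```text
clk 25.67 pos [557.8 292.5 142.4] yaw -2.9 gap 42.8 F [ 1.3 -0.4 -0.1] tilt [0.0002 0.0001] q7 -134 
 target [556.9 291.3  75. ] yaw -2.73 -> twist -0.18 then tx ty tz mm [-0.8  1.3 67.4]
```

Call:
jog_arm(motion=[0,-0.8,1.2,5,0,0,0,0,15,0,0,0,0,18,0,0,0,0,16,0,0,0,0,9,0,0,0,0,4,0,0,0,0,0,0,0,0,0,0,0,-1,0,0,0,0,-1,0,0,0,0])

```text
clock: 26.5
position: [0.5573, 0.2918, 0.0762]
ee_rot: [[0.999, -0.051, 0.001], [-0.051, -0.999, 0.001], [0.001, -0.001, -1.0]]
contact_force: [-0.0, -0.2, -0.6]
finger_gap: 0.0194
```

Call:
jog_arm(motion=[-1,0,0,0,0,-1,0,0,0,0,-1,0,0,0,0,-1,0,0,0,0,-1,0,0,0,0,-1,0,0,0,0,-1,0,0,0,0,-1,0,0,0,0,-1,0,0,0,0,-1,0,0,0,0])

```text
clock: 27.33
position: [0.5573, 0.2916, 0.0762]
ee_rot: [[0.999, -0.051, 0.001], [-0.051, -0.999, 0.0], [0.001, -0.001, -1.0]]
contact_force: [-0.3, -1.0, 6.5]
finger_gap: 0.0147
```

Call:
jog_arm(motion=[-1,0,0,-5,0,-1,0,0,-15,0,-1,0,0,-25,0,-1,0,0,-30,0,-1,0,0,-30,0,-1,0,0,-28,0,-1,0,0,-15,0,-1,0,0,-3,0,-1,0,0,0,0,-1,0,0,0,0])

```text
clock: 28.17
position: [0.5562, 0.291, 0.225]
ee_rot: [[0.999, -0.05, -0.002], [-0.05, -0.999, -0.001], [-0.002, 0.001, -1.0]]
contact_force: [-1.1, 0.4, -2.9]
finger_gap: 0.0147
```

```bash
python3 plan.py c 3 .225; python3 -c "
from h import *
b=env.capture('scene')['img'][80:290,280:480,::-1];b=cv2.resize(b,None,fx=3,fy=2.8);cv2.imwrite('pics/v8.png',b)"
```

```text
clk 28.17 pos [556.2 291.  225. ] yaw -2.89 gap 14.7 F [-1.1  0.4 -2.9] tilt [-0.0017 -0.001 ] q7 -132 
 target [ 574.8 -259.   225. ] yaw 16.67 -> twist -19.56 then tx ty tz mm [-140.   532.3   -0. ]
```

View pics/v8.png

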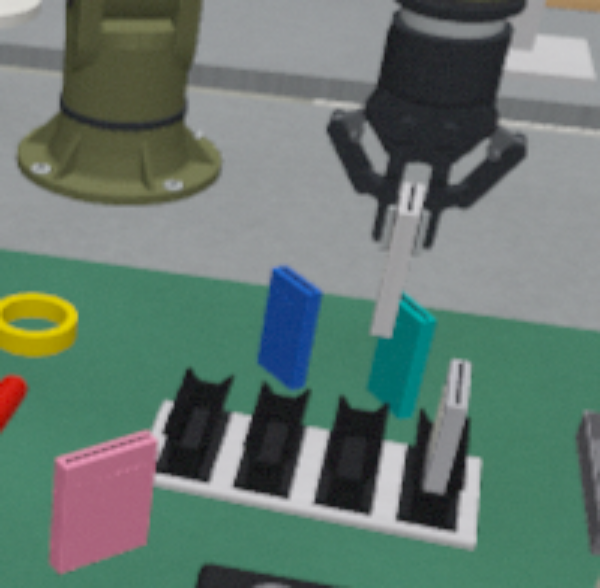

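Call:
jog_arm(motion=[-1,0,15,0,0,-1,0,28,0,0,-1,0,32,0,0,-1,0,32,0,0,-1,0,32,0,0,-1,0,32,0,0,-1,0,32,0,0,-1,0,32,0,0,-1,0,32,0,0,-1,0,32,0,0])

```text
clock: 29.05
position: [0.5404, -0.0096, 0.2251]
ee_rot: [[0.999, -0.051, -0.002], [-0.051, -0.999, -0.0], [-0.002, 0.0, -1.0]]
contact_force: [0.2, 0.2, -1.4]
finger_gap: 0.0146
```

Call:
jog_arm(motion=[-1,0,30,0,-6.5,-1,0,30,0,-6.5,-1,0,30,0,-6.5,-1,0,30,0,0,-1,0,30,0,0,-1,0,20,0,0,-1,0,0,0,0,-1,0,0,0,0,-1,0,0,0,0,-1,0,0,0,0])

```text
clock: 29.88
position: [0.5697, -0.172, 0.2258]
ee_rot: [[0.958, 0.287, -0.001], [0.287, -0.958, 0.001], [-0.001, -0.001, -1.0]]
contact_force: [0.6, 0.3, -1.8]
finger_gap: 0.0145
```

```bash
python3 plan.py c 3 .225
```

```text
clk 29.88 pos [ 569.7 -172.   225.8] yaw 16.7 gap 14.5 F [ 0.6  0.3 -1.8] tilt [-0.0011  0.001 ] q7 -68 
 target [ 574.8 -259.   225. ] yaw 16.67 -> twist 0.02 then tx ty tz mm [-20.1  84.8   0.8]
```

Call:
jog_arm(motion=[-1,-5,20,0,0,-1,-7,28,0,0,-1,-6,24,0,0,-1,-2,12,0,0,-1,0,0,0,0,-1,0,0,0,0,-1,0,0,10,0,-1,0,0,20,0,-1,0,0,8,0,-1,0,0,0,0])

```text
clock: 30.72
position: [0.5738, -0.2573, 0.1857]
ee_rot: [[0.958, 0.288, -0.004], [0.288, -0.958, 0.002], [-0.003, -0.004, -1.0]]
contact_force: [0.5, 0.0, -1.9]
finger_gap: 0.0146
```

```bash
python3 plan.py c 3 .14
```

```text
clk 30.72 pos [ 573.8 -257.3  185.7] yaw 16.74 gap 14.6 F [ 0.5  0.  -1.9] tilt [-0.0043  0.0024] q7 -61 
 target [ 574.8 -259.   140. ] yaw 16.67 -> twist 0.07 then tx ty tz mm [ 0.4  1.9 45.7]
```

Call:
jog_arm(motion=[-1,0.4,1,5,0,-1,0,0,15,0,-1,0,0,15,0,-1,0,0,7,0,-1,0,0,2,0,-1,0,0,0,0,-1,0,0,0,0,-1,0,0,0,0,-1,0,0,0,0,-1,0,0,0,0])

```text
clock: 31.55
position: [0.5761, -0.2604, 0.1449]
ee_rot: [[0.958, 0.286, 0.001], [0.286, -0.958, -0.0], [0.001, 0.001, -1.0]]
contact_force: [-0.3, -0.4, -2.1]
finger_gap: 0.0147
```

```bash
python3 plan.py c 3 .1; python3 ov.py 60 o6.png
```

```text
clk 31.55 pos [ 576.1 -260.4  144.9] yaw 16.61 gap 14.7 F [-0.3 -0.4 -2.1] tilt [ 0.001  -0.0004] q7 -62 
 target [ 574.8 -259.   100. ] yaw 16.67 -> twist -0.07 then tx ty tz mm [-0.8 -1.7 44.9]
```

View pics/o6.png

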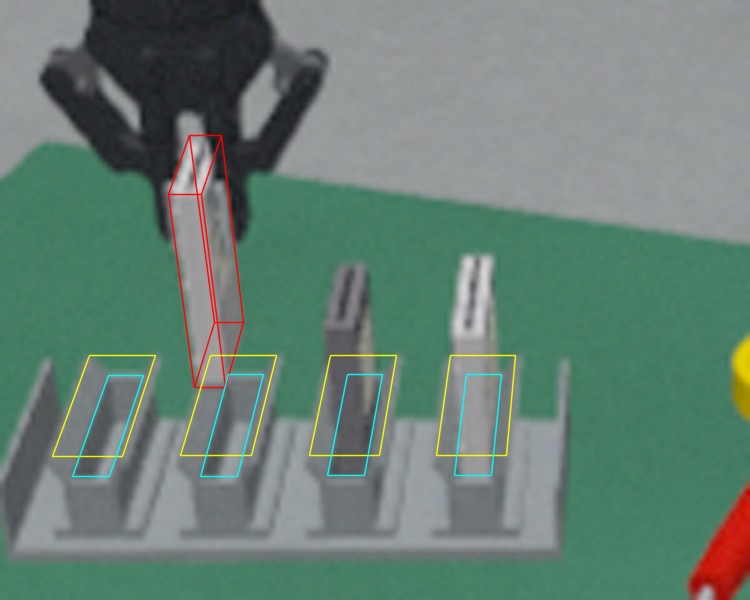

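Call:
jog_arm(motion=[-1,0,-1.5,3,0,-1,0,0,8,0,-1,0,0,10,0,-1,0,0,10,0,-1,0,0,8,0,-1,0,0,4,0,-1,0,0,2,0,-1,0,0,0,0,-1,0,0,0,0,-1,0,0,0,0])

```text
clock: 32.43
position: [0.5757, -0.259, 0.0997]
ee_rot: [[0.958, 0.286, 0.001], [0.286, -0.958, -0.0], [0.001, 0.0, -1.0]]
contact_force: [0.1, 0.5, -2.0]
finger_gap: 0.0146
```

```bash
python3 plan.py c 3 .076
```

```text
clk 32.43 pos [ 575.7 -259.    99.7] yaw 16.61 gap 14.6 F [ 0.1  0.5 -2. ] tilt [ 0.0008 -0.0003] q7 -64 
 target [ 574.8 -259.    76. ] yaw 16.67 -> twist -0.07 then tx ty tz mm [-0.8 -0.2 23.7]
```

Call:
jog_arm(motion=[-1,0,0,4,0,-1,0,0,5,0,-1,0,0,5,0,-1,0,0,4,0,-1,0,0,3,0,-1,0,0,1.5,0,-1,0,0,1,0,-1,0,0,0.5,0,-1,0,0,0,0,-1,0,0,0,0])

```text
clock: 33.27
position: [0.575, -0.2588, 0.0762]
ee_rot: [[0.958, 0.286, -0.0], [0.286, -0.958, -0.0], [-0.0, 0.0, -1.0]]
contact_force: [-3.9, 0.1, 7.4]
finger_gap: 0.0149
```

Call:
jog_arm(motion=[-0.6,0,0,0,0,-0.4,0,0,0,0,-0.2,0,0,0,0,0,0,0,0,0,0,0,0,0,0,0,0,0,0,0,0,0,0,0,0,0,0,0,0,0,0,0,0,0,0,0,0,0,0,0])

```text
clock: 34.1
position: [0.5754, -0.2589, 0.0753]
ee_rot: [[0.958, 0.286, 0.0], [0.286, -0.958, 0.0], [0.0, -0.0, -1.0]]
contact_force: [0.1, -0.3, 0.1]
finger_gap: 0.0427
```

```bash
python3 plan.py c 3 .075;python3 ov.py 60 o7.png
```

```text
clk 34.1 pos [ 575.4 -258.9   75.3] yaw 16.61 gap 42.7 F [ 0.1 -0.3  0.1] tilt [0. 0.] q7 -64 
 target [ 574.8 -259.    75. ] yaw 16.67 -> twist -0.07 then tx ty tz mm [-0.6  0.   0.3]
```

View pics/o7.png

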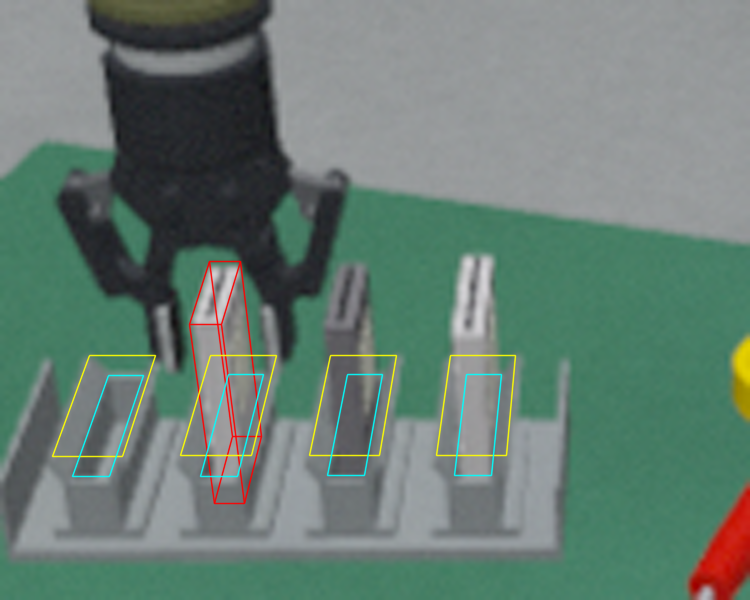

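Third seated. Now the leftmost dock's drive.

Call:
jog_arm(motion=[0,0,0,-10,0,0,0,0,-25,0,0,0,0,-30,0,0,0,0,-30,0,0,0,0,-30,0,0,0,-15,-20,6.4,0,0,-30,-5,6.4,0,0,-30,0,6.4,0,0,-32,0,0,0,0,-32,0,0])

```text
clock: 34.98
position: [0.5664, -0.1199, 0.2267]
ee_rot: [[0.999, -0.047, 0.001], [-0.047, -0.999, -0.0], [0.001, 0.0, -1.0]]
contact_force: [0.2, 0.1, -0.1]
finger_gap: 0.0425
```

Call:
jog_arm(motion=[0,0,-32,0,0,0,0,-32,0,0,0,0,-32,0,0,0,0,-32,0,0,0,0,-32,0,0,0,0,-32,0,0,0,0,-32,0,0,0,0,-32,0,0,0,0,-32,0,0,0,0,-32,0,0])

```text
clock: 35.82
position: [0.5809, 0.2002, 0.2263]
ee_rot: [[0.999, -0.045, 0.001], [-0.045, -0.999, 0.0], [0.001, -0.0, -1.0]]
contact_force: [0.7, -0.2, -0.4]
finger_gap: 0.0426
```

```bash
python3 plan.py d 1 .225
```

```text
clk 35.82 pos [580.9 200.2 226.3] yaw -2.59 gap 42.6 F [ 0.7 -0.2 -0.4] tilt [0.0008 0.0003] q7 -123 
 target [561.4 353.9 225. ] yaw -2.73 -> twist 0.14 then tx ty tz mm [ -26.8 -152.6    1.3]
```

Call:
jog_arm(motion=[0,-5,-30,0,0,0,-6,-30,0,0,0,-6,-30,0,0,0,-5,-28,0,0,0,-3,-18,0,0,0,-1,-8,0,0,0,0,0,0,0,0,0,0,0,0,0,0,0,0,0,0,0,0,0,0])

```text
clock: 36.65
position: [0.5625, 0.3414, 0.2255]
ee_rot: [[0.999, -0.048, 0.001], [-0.048, -0.999, -0.001], [0.001, 0.001, -1.0]]
contact_force: [-0.1, 0.0, 0.3]
finger_gap: 0.0425
```

```bash
python3 plan.py d 1 .14
```

```text
clk 36.65 pos [562.5 341.4 225.5] yaw -2.75 gap 42.5 F [-0.1  0.   0.3] tilt [ 0.0005 -0.0011] q7 -135 
 target [561.4 353.9 140. ] yaw -2.73 -> twist -0.02 then tx ty tz mm [ -1.7 -12.4  85.5]
```

Call:
jog_arm(motion=[0,-1.5,-11,5,0,0,0,0,20,0,0,0,0,22,0,0,0,0,20,0,0,0,0,13,0,0,0,0,5,0,0,0,0,0,0,0,0,0,0,0,0,0,0,0,0,0,0,0,0,0])

```text
clock: 37.48
position: [0.5612, 0.3551, 0.1415]
ee_rot: [[0.999, -0.045, 0.002], [-0.045, -0.999, 0.001], [0.002, -0.001, -1.0]]
contact_force: [0.1, 0.2, -0.4]
finger_gap: 0.0425
```

```bash
python3 plan.py d 1 .075
```

```text
clk 37.48 pos [561.2 355.1 141.5] yaw -2.6 gap 42.5 F [ 0.1  0.2 -0.4] tilt [0.0017 0.0012] q7 -137 
 target [561.4 353.9  75. ] yaw -2.73 -> twist 0.12 then tx ty tz mm [ 0.3  1.2 66.5]
```

Call:
jog_arm(motion=[0,0,1,5,0,0,0,0,15,0,0,0,0,18,0,0,0,0,16,0,0,0,0,9,0,0,0,0,4,0,0,0,0,0,0,0,0,0,0,0,-1,0,0,0,0,-1,0,0,0,0])

```text
clock: 38.32
position: [0.5611, 0.3541, 0.0743]
ee_rot: [[0.999, -0.045, 0.001], [-0.045, -0.999, 0.001], [0.001, -0.001, -1.0]]
contact_force: [0.1, 1.3, -0.7]
finger_gap: 0.0192
```

Call:
jog_arm(motion=[-1,0,0,0,0,-1,0,0,0,0,-1,0,0,0,0,-1,0,0,0,0,-1,0,0,0,0,-1,0,0,0,0,-1,0,0,0,0,-1,0,0,0,0,-1,0,0,0,0,-1,0,0,0,0])

```text
clock: 39.15
position: [0.5611, 0.3539, 0.0743]
ee_rot: [[0.999, -0.045, 0.001], [-0.045, -0.999, 0.001], [0.001, -0.001, -1.0]]
contact_force: [-0.3, -0.7, 6.2]
finger_gap: 0.0146
```

Call:
jog_arm(motion=[-1,0,0,-5,0,-1,0,0,-15,0,-1,0,0,-25,0,-1,0,0,-30,0,-1,0,0,-30,0,-1,0,0,-28,0,-1,0,0,-15,0,-1,0,0,-3,0,-1,0,0,0,0,-1,0,0,0,0])

```text
clock: 39.98
position: [0.56, 0.3531, 0.2228]
ee_rot: [[0.999, -0.045, -0.002], [-0.045, -0.999, -0.001], [-0.002, 0.001, -1.0]]
contact_force: [-0.7, -0.1, -2.6]
finger_gap: 0.0143
```

```bash
python3 plan.py c 4 .225; python3 -c "
from h import *
b=env.capture('scene')['img'][80:290,280:480,::-1];b=cv2.resize(b,None,fx=3,fy=2.8);cv2.imwrite('pics/v9.png',b)"
```

```text
clk 39.98 pos [560.  353.1 222.8] yaw -2.59 gap 14.3 F [-0.7 -0.1 -2.6] tilt [-0.0018 -0.0014] q7 -136 
 target [ 592.6 -318.4  225. ] yaw 16.67 -> twist -19.26 then tx ty tz mm [-161.4  652.7   -2.2]
```

View pics/v9.png

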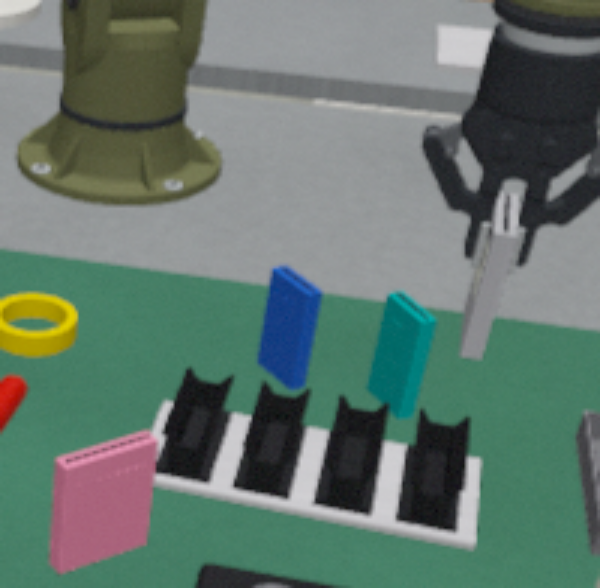

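Call:
jog_arm(motion=[-1,0,15,0,0,-1,0,28,0,0,-1,0,32,0,0,-1,0,32,0,0,-1,0,32,0,0,-1,0,32,0,0,-1,0,32,0,0,-1,0,32,0,0,-1,0,32,0,0,-1,0,32,0,0])

```text
clock: 40.87
position: [0.5459, 0.0532, 0.2226]
ee_rot: [[0.999, -0.045, -0.003], [-0.045, -0.999, -0.0], [-0.003, 0.0, -1.0]]
contact_force: [1.0, 0.2, -1.9]
finger_gap: 0.0146
```

Call:
jog_arm(motion=[-1,0,30,0,0,-1,0,30,0,0,-1,0,30,0,0,-1,0,30,0,-6.4,-1,0,30,0,-6.4,-1,0,30,0,-6.4,-1,0,30,0,0,-1,0,20,0,0,-1,0,0,0,0,-1,0,0,0,0])

```text
clock: 41.7
position: [0.5623, -0.1736, 0.2223]
ee_rot: [[0.959, 0.283, -0.003], [0.283, -0.959, 0.001], [-0.003, -0.002, -1.0]]
contact_force: [-0.8, 1.1, -2.4]
finger_gap: 0.0146
```

```bash
python3 plan.py c 4 .225
```

```text
clk 41.7 pos [ 562.3 -173.6  222.3] yaw 16.45 gap 14.6 F [-0.8  1.1 -2.4] tilt [-0.0032  0.001 ] q7 -68 
 target [ 592.6 -318.4  225. ] yaw 16.67 -> twist -0.23 then tx ty tz mm [-12.5 147.4  -2.7]
```

Call:
jog_arm(motion=[-1,-2,20,0,-0.2,-1,-3,30,0,0,-1,-3,32,0,0,-1,-3,30,0,0,-1,-1,22,0,0,-1,0,9,0,0,-1,0,0,0,0,-1,0,0,0,0,-1,0,0,0,0,-1,0,0,0,0])

```text
clock: 42.53
position: [0.5934, -0.3101, 0.2245]
ee_rot: [[0.956, 0.292, 0.0], [0.292, -0.956, 0.001], [0.0, -0.001, -1.0]]
contact_force: [0.1, 0.5, -1.2]
finger_gap: 0.0145
```

```bash
python3 plan.py c 4 .14
```

```text
clk 42.53 pos [ 593.4 -310.1  224.5] yaw 16.98 gap 14.5 F [ 0.1  0.5 -1.2] tilt [0.0001 0.0011] q7 -56 
 target [ 592.6 -318.4  140. ] yaw 16.67 -> twist 0.3 then tx ty tz mm [-3.1  7.7 84.5]
```

Call:
jog_arm(motion=[-1,-3,7,3,0.2,-1,0,0,15,0,-1,0,0,20,0,-1,0,0,22,0,-1,0,0,17,0,-1,0,0,5,0,-1,0,0,0,0,-1,0,0,0,0,-1,0,0,0,0,-1,0,0,0,0])

```text
clock: 43.37
position: [0.593, -0.3205, 0.1438]
ee_rot: [[0.958, 0.286, 0.002], [0.286, -0.958, -0.001], [0.002, 0.002, -1.0]]
contact_force: [-0.5, -0.0, -1.3]
finger_gap: 0.0143
```

```bash
python3 plan.py c 4 .1; sed -i 's/x0,y0=130,120/x0,y0=110,120/' ov.py; python3 ov.py 68 o8.png
```

```text
clk 43.37 pos [ 593.  -320.5  143.8] yaw 16.6 gap 14.3 F [-0.5 -0.  -1.3] tilt [ 0.0022 -0.0011] q7 -57 
 target [ 592.6 -318.4  100. ] yaw 16.67 -> twist -0.07 then tx ty tz mm [ 0.3 -2.1 43.8]
```

View pics/o8.png

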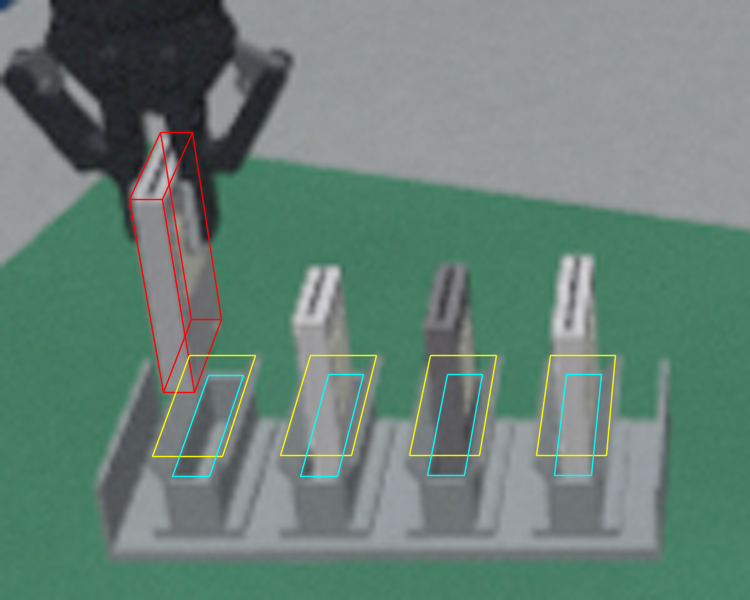

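Call:
jog_arm(motion=[-1,0,-2,3,0,-1,0,0,8,0,-1,0,0,10,0,-1,0,0,10,0,-1,0,0,7,0,-1,0,0,4,0,-1,0,0,2,0,-1,0,0,0,0,-1,0,0,0,0,-1,0,0,0,0])

```text
clock: 44.25
position: [0.592, -0.3184, 0.0988]
ee_rot: [[0.958, 0.286, 0.001], [0.286, -0.958, -0.0], [0.001, 0.001, -1.0]]
contact_force: [0.2, -0.5, -1.9]
finger_gap: 0.0147
```

```bash
python3 plan.py c 4 .0743
```

```text
clk 44.25 pos [ 592.  -318.4   98.8] yaw 16.6 gap 14.7 F [ 0.2 -0.5 -1.9] tilt [ 0.0008 -0.0003] q7 -58 
 target [ 592.6 -318.4   74.3] yaw 16.67 -> twist -0.07 then tx ty tz mm [ 0.6  0.2 24.5]
```

Call:
jog_arm(motion=[-1,0,0,4,0,-1,0,0,5,0,-1,0,0,5,0,-1,0,0,4,0,-1,0,0,3,0,-1,0,0,2,0,-1,0,0,1.3,0,-1,0,0,0.5,0,-1,0,0,0,0,-1,0,0,0,0])

```text
clock: 45.08
position: [0.5914, -0.3183, 0.0743]
ee_rot: [[0.958, 0.286, -0.0], [0.286, -0.958, -0.0], [-0.0, 0.0, -1.0]]
contact_force: [-1.9, 1.1, 5.1]
finger_gap: 0.0141
```

Call:
jog_arm(motion=[-0.6,0,0,0,0,-0.4,0,0,0,0,-0.2,0,0,0,0,0,0,0,0,0,0,0,0,0,0,0,0,0,0,0,0,0,0,0,0,0,0,0,0,0,0,0,0,0,0,0,0,0,0,0])

```text
clock: 45.92
position: [0.5916, -0.3183, 0.0735]
ee_rot: [[0.958, 0.286, 0.0], [0.286, -0.958, 0.0], [0.0, -0.0, -1.0]]
contact_force: [-0.5, -0.9, 0.5]
finger_gap: 0.0426
```

Call:
jog_arm(motion=[0,0,0,-5,0,0,0,0,-15,0,0,0,0,-25,0,0,0,0,-30,0,0,0,0,-30,0,0,0,0,-30,0,0,0,0,-30,0,0,0,0,-30,0,0,0,0,-20,0,0,0,0,0,0])

```text
clock: 46.75
position: [0.5933, -0.3188, 0.2945]
ee_rot: [[0.958, 0.286, 0.008], [0.286, -0.958, -0.004], [0.007, 0.006, -1.0]]
contact_force: [-0.1, 0.1, 0.6]
finger_gap: 0.0426
```

Call:
jog_arm(motion=[0,0,20,0,0,0,0,30,0,0,0,0,30,0,0,0,0,30,0,0,0,0,30,0,0,0,0,30,0,0,0,0,20,0,0,0,0,0,0,0,0,0,0,0,0,0,0,0,0,0])

```text
clock: 47.58
position: [0.6462, -0.4994, 0.288]
ee_rot: [[0.958, 0.287, -0.0], [0.287, -0.958, 0.001], [0.0, -0.001, -1.0]]
contact_force: [0.4, 0.2, -0.6]
finger_gap: 0.0423
```

```bash
python3 plan.py c 4 .225; sed -i 's/(0,255,255)/(0,255,255)/' ov.py; python3 - <<'E'
from h import *
p=shot('top','topF.png');q=shot('scene','sceneF.png')
a=cv2.resize(p['img'][120:250,300:480,::-1],None,fx=4,fy=4,interpolation=cv2.INTER_CUBIC)
b=cv2.resize(q['img'][150:250,110:260,::-1],None,fx=4.8,fy=4.8,interpolation=cv2.INTER_CUBIC)
cv2.imwrite('pics/f1.png',a);cv2.imwrite('pics/f2.png',b)
E
```

```text
clk 47.58 pos [ 646.2 -499.4  288. ] yaw 16.65 gap 42.3 F [ 0.4  0.2 -0.6] tilt [-0.0002  0.0013] q7 -42 
 target [ 592.6 -318.4  225. ] yaw 16.67 -> twist -0.02 then tx ty tz mm [   0.6 -188.7   63. ]
```

View pics/f1.png

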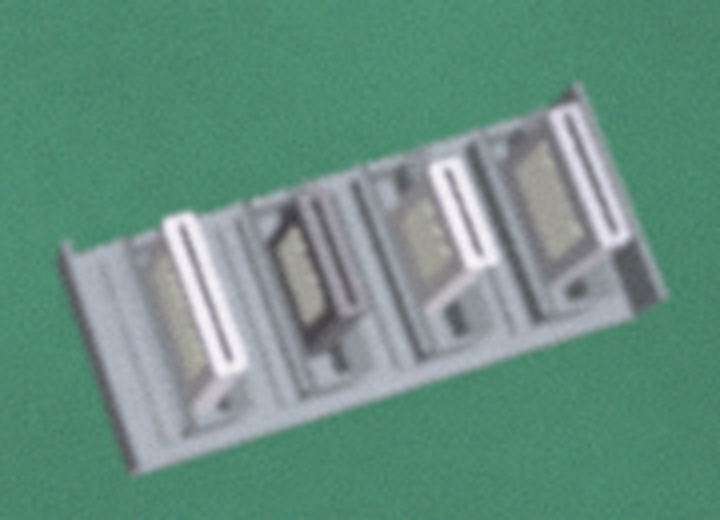

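View pics/f2.png

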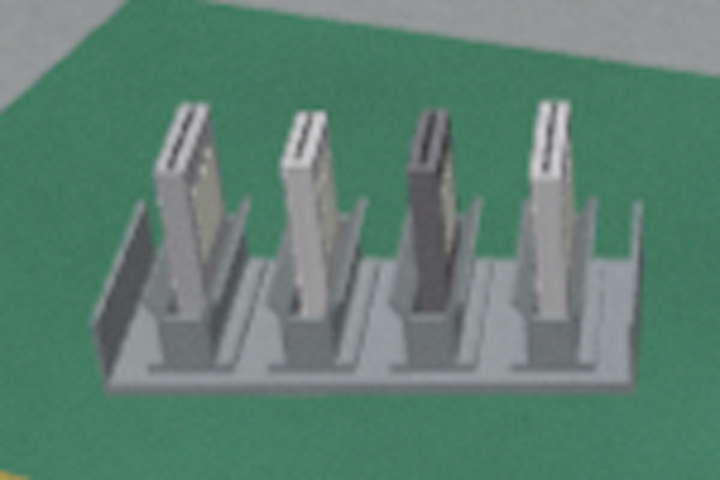

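```bash
python3 - <<'E'
from h import *
T=cam(env.capture('top'));S=cam(env.capture('scene'))
A=[(205,295),(333,258),(463,214),(590,178)];B=[(551,140),(430,140),(304,140),(183,137)]
p=json.load(open('p.json'))
for i,(a,b) in enumerate(zip(A,B)):
    X=tri([T,S],[np.array(a)/4+[300,120]-.4,np.array(b)/4.8+[110,150]-.4])
    print(X.round(4),'bay',se2(p['cage'],(0,[.093,.031,-.031,-.093][i],.119))[0].round(4))
E
```

```text
[ 0.539  -0.1396  0.1167] bay [ 0.5392 -0.1403  0.119 ]
[ 0.5554 -0.1987  0.1159] bay [ 0.557  -0.1996  0.119 ]
[ 0.5748 -0.2591  0.1167] bay [ 0.5748 -0.259   0.119 ]
[ 0.5906 -0.3181  0.1174] bay [ 0.5926 -0.3184  0.119 ]
```

All four tops are at their bay positions and at the seated height. They show the same small height bias the cameras gave for the docked drives.

```bash
python3 -c "
from cell import env
print(env.finish_job())"
```

```text
the job is handed in; nothing more can be done
None
```

All four drives are in the cage in reverse order, upright and same end up, and released. From the leftmost dock to the rightmost, they went into the rightmost bay through to the leftmost. I handed the job in at about 48 s.

- **Position and height:** In the final pictures each drive's top is within about 2 mm of its bay centre. Top heights measured 116–117 mm against 119 mm expected for a seated drive. The cameras read about 115 mm for the drives while they were still in the docks, so I take the shortfall as a calibration offset, not a drive standing proud.
- **Forces:** The highest contact force in the readings was about 8 N, each taken at the end of a move. It fell to about zero after each release.
- **Robot and look-alikes:** The gripper is clear, about 0.19 m to the side of the cage and well above it. I never touched the blue, turquoise and pink look-alikes.
- **Disagreement:** The predicted bay outlines were off by up to about 1.5 pixels (about 3 mm) at the rightmost bay. All four drives still went in without jamming. No final check failed.

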